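# Refill the wooden-ball boxes from the portion hopper and close the roll-top

### The job

Roll up the cabinet's tambour door and fill every box kept in it with one portion of three balls: stand the box under the hopper's spout, pull the slide gate out just far enough to empty one more section, and push it shut again before the box is taken away. Put each filled box back in the cabinet, lying flat in a slot with its three balls in a row, leave the other balls in the hopper and the gate shut, and finally roll the door fully closed. Leave the mug and the jar where they stand.

Things in the scene. Friction and masses are not known exactly. Their poses are not given: they have to be found in the camera images.
- hopper: Fixed portion hopper, place varies. Clear bin, open top 304 mm up, 183 mm long (y), 50 mm wide (x), with four upright sections along its y, pitch 43 mm (section 1 at y = +64.5 mm, 4 at -64.5), each with 3 stacked balls on the slide gate 176 mm up. Below: a funnel to one spout sloping forward, 53 mm wide, lowest edge 67 mm up at x = +8, front lip 88 mm up at x = -38 mm; open in front (-x). Origin: on the counter under the bin's middle.
- dock (a point): Centre of a box's underside when the box is home under the spout: on the 5 mm base plate at hopper x = -54 mm. The box goes in along hopper +x, long side along x, over a 6 mm high front lip (x = -130 to -124 mm) and between guides (58 mm apart, 20 mm high, from x = -40 mm, flared from -66) to an end stop, and drops in behind the lip with 5 mm to spare. Its outer half is clear for gripping across its width. Axes: hopper's.
- gate (a joint): Opening of the slide gate, m: 0 shut, 0.175 fully open; slides out along hopper -y, stays where left (2 N friction). It uncovers section 1 first, then 2, 3, 4. Section k drops its balls at about 0.043 k - 0.002, the next one at 0.043 k + 0.040: an opening of 0.043 k + 0.012 empties sections 1 to k and no more. Emptied sections stay empty, so every further portion needs one section more.
- gate_grip (a point): Grip point of the gate's handle, a black upright block on the gate's outer end: 22 mm (hopper x) by 30 mm (y), 50 mm tall; the point is 16 mm below its top, 210 mm above the counter, at hopper x = 0, y = -156 mm when shut (64 mm off the bin's end). Moves with the gate. Take it from above, fingers closing along hopper x.
- cabinet: Fixed half-round roll-top cabinet, place varies: 394 mm wide (y), 400 deep, 208 high; front = -x. Origin: on the counter, mid width, under the arc's axis (along y, 8 mm up). Floor 8 mm thick; 3 slots 64 mm wide along x, centred at x = -95, y = +84, 0, -84 mm, bounded by strips 10 mm above the floor (20 mm wide between slots; sill at x = -172, rear at x = -19). Inner sides at y = +-185.
- rolltop (a joint): Angle of the segmented wooden tambour door, rad: 0 closed (lower edge down in front), 1.36 fully open (rolled up and back under the rear shell; all slots then open to the front and from above). It runs in a circular track about the cabinet's y axis 8 mm above the counter and stays where it is left (2 to 5 N at its knob). It may start ajar.
- rolltop_grip (a point): Grip point of the door's knob, a dark wooden knob standing 38 mm out radially from the lowest slat at mid width: 26 mm wide (cabinet y), 18 mm thick. The point is 14 mm inside its outer end, 214 mm from the arc's axis: closed, 10 degrees above level (45 mm up); fully open, almost straight above the axis. Pinch from above, fingers along cabinet y; it can turn between the fingers.
- box1: Open wooden box, empty at the start, 130 mm long (its x), 50 mm wide (y), 44 mm high, walls and floor 4 mm; it holds exactly three balls in one row. Origin: centre of its underside. It starts in one slot of the cabinet; two or three such boxes are there (an absent one reads None).
- box2: Open wooden box, empty at the start, 130 mm long (its x), 50 mm wide (y), 44 mm high, walls and floor 4 mm; it holds exactly three balls in one row. Origin: centre of its underside. It starts in one slot of the cabinet; two or three such boxes are there (an absent one reads None).
- box3: Open wooden box, empty at the start, 130 mm long (its x), 50 mm wide (y), 44 mm high, walls and floor 4 mm; it holds exactly three balls in one row. Origin: centre of its underside. It starts in one slot of the cabinet; two or three such boxes are there (an absent one reads None).
- ball1a: Plain waxed wooden ball, 38 mm in diameter, 18 g; origin at its centre. It starts in the hopper's section 1 (1 at +y, opened first; 4 at -y), lowest. It rolls easily.
- ball1b: Plain waxed wooden ball, 38 mm in diameter, 18 g; origin at its centre. It starts in the hopper's section 1 (1 at +y, opened first; 4 at -y), middle. It rolls easily.
- ball1c: Plain waxed wooden ball, 38 mm in diameter, 18 g; origin at its centre. It starts in the hopper's section 1 (1 at +y, opened first; 4 at -y), top. It rolls easily.
- ball2a: Plain waxed wooden ball, 38 mm in diameter, 18 g; origin at its centre. It starts in the hopper's section 2 (1 at +y, opened first; 4 at -y), lowest. It rolls easily.
- ball2b: Plain waxed wooden ball, 38 mm in diameter, 18 g; origin at its centre. It starts in the hopper's section 2 (1 at +y, opened first; 4 at -y), middle. It rolls easily.
- ball2c: Plain waxed wooden ball, 38 mm in diameter, 18 g; origin at its centre. It starts in the hopper's section 2 (1 at +y, opened first; 4 at -y), top. It rolls easily.
- ball3a: Plain waxed wooden ball, 38 mm in diameter, 18 g; origin at its centre. It starts in the hopper's section 3 (1 at +y, opened first; 4 at -y), lowest. It rolls easily.
- ball3b: Plain waxed wooden ball, 38 mm in diameter, 18 g; origin at its centre. It starts in the hopper's section 3 (1 at +y, opened first; 4 at -y), middle. It rolls easily.
- ball3c: Plain waxed wooden ball, 38 mm in diameter, 18 g; origin at its centre. It starts in the hopper's section 3 (1 at +y, opened first; 4 at -y), top. It rolls easily.
- ball4a: Plain waxed wooden ball, 38 mm in diameter, 18 g; origin at its centre. It starts in the hopper's section 4 (1 at +y, opened first; 4 at -y), lowest. It rolls easily.
- ball4b: Plain waxed wooden ball, 38 mm in diameter, 18 g; origin at its centre. It starts in the hopper's section 4 (1 at +y, opened first; 4 at -y), middle. It rolls easily.
- ball4c: Plain waxed wooden ball, 38 mm in diameter, 18 g; origin at its centre. It starts in the hopper's section 4 (1 at +y, opened first; 4 at -y), top. It rolls easily.
- mug: White mug, 80 mm across, 92 mm high, a bystander; origin under its centre.
- jar: Jar with a green lid, 80 mm across, 130 mm high, a bystander; origin under its centre.
There are look-alikes about, which are no part of the job. What is shaped like the ball2c but white is not meant.

How it is judged:
By the outcome, as a careful person would: the job done as asked, in the order asked, and still so for the second after the job is handed in, with the robot touching nothing.
Of box1, box2, box3 only 2 to 3 are there at a start; the rules pass over those that are not, and their reading is None.
At some moment in a run one of box1, box2, box3 may be knocked a few centimetres aside while the robot is not near it.
Once in a run the grip may slacken for a moment while it holds something.
It also fails if it takes over 210 s, if anything falls off the work surface, if the arm or the gripper's body presses on something with over 40 N, if the wrist force passes 120 N, or if a joint passes its speed limit or range.

### The arm

A 6-joint arm with a two-finger parallel gripper is mounted at the origin on the work surface. World frame = base frame: x ahead of the robot, y to its left, z up, the work surface at z = 0. Lengths are in m, angles in degrees, forces in N, time in s.
With the tool pointing down it reaches from about 0.35 to 0.875 m from the base axis. Payload 4.2 kg.
Tool frame: the origin (TCP) lies midway between the tips of the shut fingers; the grasp point (between the pads) lies 19 mm behind it; y points along the fingers, z is the direction in which the jaws open and shut, and the axes are right-handed (so a half turn about y gives the same grasp; the last joint's range is limited). The gripper opens to 87 mm and grips with 3 to 60 N. Pads are 19 mm wide; open, the fingers measure 117 mm over their backs; the gripper's body (75 mm by 190 mm) begins 51 mm behind the grasp point.
Start: joints at [-54.11, 22.042, 0.453, 0, -68.411, -14.817], TCP at [0.225, -0.583, 0.223] pointing down, gripper open.
Joint ranges: [-179.83, 179.83], [-69.29, 118.12], [-61.27, 80.66], [-181.25, 117.63], [-171.15, -9.14], [-177.46, 177.46]. Speed limits (degrees/s): [159.86, 159.86, 180, 180, 180, 180].

### API

Orientations are given as [roll, pitch, yaw] about the fixed x, y, z axes, in that order (R = Rz(yaw) Ry(pitch) Rx(roll)).
In Python, from workcell import env gives the robot as it stands. The module is installed in compiled form; this text tells all that it offers. Calls block until the motion is done:
- env.goto(position, orientation): joint-space move of the TCP to a pose.
- env.move_straight(position, rotation=None, rate=0.15, force_limit=None): straight line of the TCP; rotation=None keeps the orientation; rate is the mean speed in m/s. With force_limit (N) it stops when the force on the tool has changed by that much, and returns True; else False.
- env.set_joints(angles): joint-space move.
- env.gripper_to(opening, grasp_force=None): opening from 0.0 (shut) to 1.0 (fully open); grasp_force is the grip in N (None keeps the last); returns when the fingers have stopped.
- env.dwell(seconds).
- env.inverse_kinematics(position, orientation): joint angles nearest the present ones, or None.
- env.read_state(): the state.
- env.grab_frame(name): name is "scene" or "top" or "wrist"; returns a dict with "image" (420x560x3 uint8, blue, green, red), "fx", "fy", "cx", "cy" (pixels), "position" and "orientation" of the camera in the world. Camera axes: x right, y up, looking along -z (the intrinsics and any distortion apply to the point x, -y, -z); pixel columns grow to the right and rows downward; lengths in m; the calibration is good to about 2 mm. A picture is of the moment at which its call begins. There is no depth.
A pose or a line that the arm cannot do raises env.Unreachable and nothing moves.
- env.close_job(): hands the job in, once; it reports no verdict.
Trained networks look in a picture, given as the dict that the camera call returned (one of the last four; its "shot" number tells which), for a name from the list of things; names that differ only in an ending like _2 or _b are one class to them, and where a whole thing is asked for, a point or a joint stands for the part that bears it (a point fixed in the world has none). Each returns a list of dicts, best first, with "score" (0 to 1); they miss things now and then, are a little off and sometimes report something else, mostly with a low value. They report only what shows in the picture. A call takes as long as a camera call. They do not tell look-alikes from the thing itself.
- env.search_frame(picture, thing): "xyz" ([x, y, z] in m, in world coordinates, good to about 4 mm: the middle of the surface that is visible of it).
- env.trace(picture, thing): "mask" (420x560 bool, what is visible of it).
The state is a dict: "clock": time; "joint_positions": joint angles; "qvel": joint speeds; "joint_torque": joint torques, N m; "position": TCP position; "tool_rot": TCP orientation; "force": force on the tool from outside, world axes, zero at the start; "wrist_torque": the same for the moment, N m; "opening": opening from 0.0 (shut) to 1.0 (fully open).
Only numpy, scipy, OpenCV 4.12 (cv2) and the standard library are available. Lean on these libraries where they do the work, as an engineer would, in place of code of your own. Each camera call takes 0.05 s, during which the arm holds its last target.

## Working session

There is one attempt and no reset: what is moved stays moved. The work goes in short steps, each a Python script; the robot and the scene stay as the last script left them, time stands still between calls to the robot, and variables do not carry over. Pictures are saved under pics/ and viewed, and the job is handed in when it is done.

```bash
mkdir -p pics; ls; python3 - <<'E'
from workcell import env
import cv2
s=env.read_state();print(s)
for n in("scene","top","wrist"):
    f=env.grab_frame(n);cv2.imwrite(f"pics/{n}0.png",f["image"]);print(n,{k:f[k] for k in f if k!="image"})
E
```

```text
pics
{'clock': 0.0, 'joint_positions': array([-5.41104234e+01,  2.20907499e+01,  3.80171812e-01, -2.96483220e-02,
       -6.84122041e+01, -1.48159383e+01]), 'qvel': array([-0.07402069,  0.01609076,  0.04922078, -0.10696473,  0.03819967,
        0.10005667]), 'joint_torque': array([ 8.61834051e-04, -3.90662134e+01,  1.87408715e+01,  4.21999991e+00,
        1.09539740e-02, -1.95947723e-04]), 'position': array([ 0.22452463, -0.58262746,  0.22146071]), 'tool_rot': array([-8.98742538e+01,  4.76846655e-03,  2.10627056e+01]), 'force': array([-0.03304539,  0.44684546,  0.97209461]), 'wrist_torque': array([-0.02494509, -0.00843226,  0.04130507]), 'opening': 0.9976511172938954}
scene {'fx': 482.9836016045759, 'fy': 482.9836016045759, 'cx': 269.0199696561767, 'cy': 203.7137726768165, 'position': array([1.04934467, 0.88475884, 0.88456018]), 'orientation': array([ 55.39853964,   1.18635899, 151.32425286]), 'shot': 1}
top {'fx': 443.40377912532284, 'fy': 443.40377912532284, 'cx': 284.6992952591091, 'cy': 210.80551760718384, 'position': array([ 4.86766529e-01, -1.04989974e-03,  1.28388323e+00]), 'orientation': array([  4.81721588,   1.38950102, -91.44358362]), 'shot': 2}
wrist {'fx': 334.4669335313218, 'fy': 334.4669335313218, 'cx': 275.89799344859637, 'cy': 203.8510540808636, 'position': array([ 0.16091851, -0.60751338,  0.38434833]), 'orientation': array([-14.64778734,  -0.13641469, 111.05160003]), 'shot': 3}
```

View pics/scene0.png

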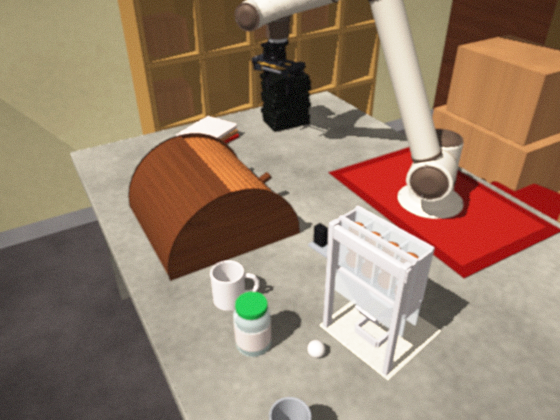

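View pics/top0.png

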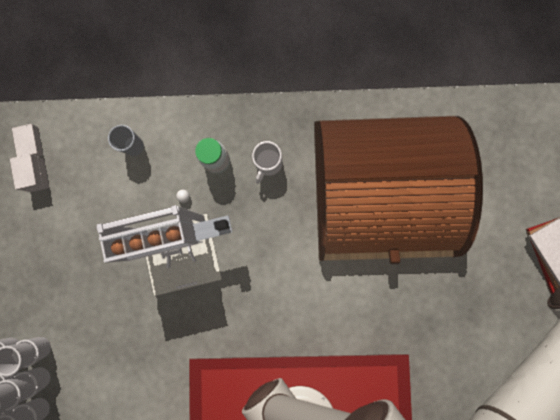

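View pics/wrist0.png

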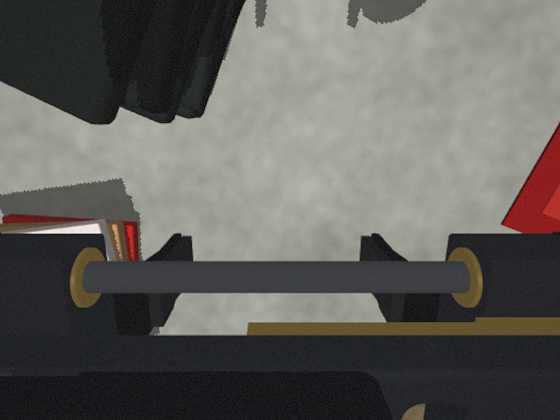

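```bash
cat > h.py <<'E'
import numpy as np, cv2
from scipy.spatial.transform import Rotation as R
from workcell import env
def save(f,name,img=None): cv2.imwrite(f"pics/{name}.png",f["image"] if img is None else img)
def Rc(f): return R.from_euler('xyz',f["orientation"],degrees=True).as_matrix()
def proj(f,P):
    P=np.atleast_2d(P); c=(P-f["position"])@Rc(f)
    return np.c_[f["cx"]+f["fx"]*c[:,0]/-c[:,2], f["cy"]-f["fy"]*c[:,1]/-c[:,2]]
def ray(f,uv,z):
    uv=np.atleast_2d(uv).astype(float)
    d=np.c_[(uv[:,0]-f["cx"])/f["fx"],-(uv[:,1]-f["cy"])/f["fy"],-np.ones(len(uv))]@Rc(f).T
    t=(z-f["position"][2])/d[:,2]
    return f["position"]+d*t[:,None]
def fr(pose,P):
    x,y,a=pose; P=np.atleast_2d(P).astype(float); c,s=np.cos(a),np.sin(a)
    return np.c_[x+c*P[:,0]-s*P[:,1], y+s*P[:,0]+c*P[:,1], P[:,2]]
E
python3 - <<'E'
from h import *
for n in("top","scene"):
    f=env.grab_frame(n)
    for t in("hopper","gate_grip","cabinet","rolltop_grip","box1","ball1c","mug","jar"):
        try:
            for d in env.search_frame(f,t)[:6]: print(n,t,round(d["score"],2),np.round(d["xyz"],3))
        except Exception as e: print(n,t,repr(e))
    im=cv2.resize(f["image"],None,fx=4,fy=4,interpolation=cv2.INTER_CUBIC)
    if n=="top":
        save(f,"hopz",im[180*4:310*4,80*4:250*4]); save(f,"cabz",im[100*4:280*4,300*4:500*4])
    else: save(f,"hops",im[200*4:375*4,300*4:450*4]);save(f,"cabs",im[125*4:285*4,120*4:320*4])
E
```

```text
top hopper 0.6 [0.495 0.315 0.177]
top gate_grip 0.77 [0.544 0.21  0.177]
top cabinet 0.61 [ 0.632 -0.262  0.185]
top rolltop_grip 0.74 [ 0.562 -0.263  0.173]
top rolltop_grip 0.37 [ 0.63  -0.263  0.185]
top rolltop_grip 0.2 [0.525 0.276 0.288]
top box1 0.4 [0.746 0.215 0.128]
top ball1c 0.63 [0.498 0.398 0.284]
top mug 0.72 [0.746 0.074 0.027]
top jar 0.82 [0.746 0.216 0.129]
scene hopper 0.58 [0.533 0.353 0.18 ]
scene gate_grip 0.7 [0.558 0.188 0.196]
scene gate_grip 0.24 [0.759 0.25  0.096]
scene cabinet 0.7 [ 0.702 -0.116  0.142]
scene rolltop_grip 0.56 [ 0.592 -0.249  0.19 ]
scene mug 0.95 [0.741 0.089 0.06 ]
```

View pics/hopz.png

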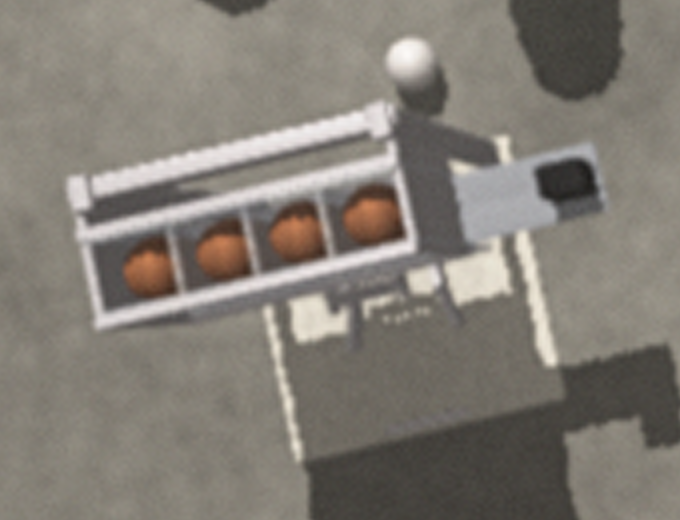

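View pics/cabz.png

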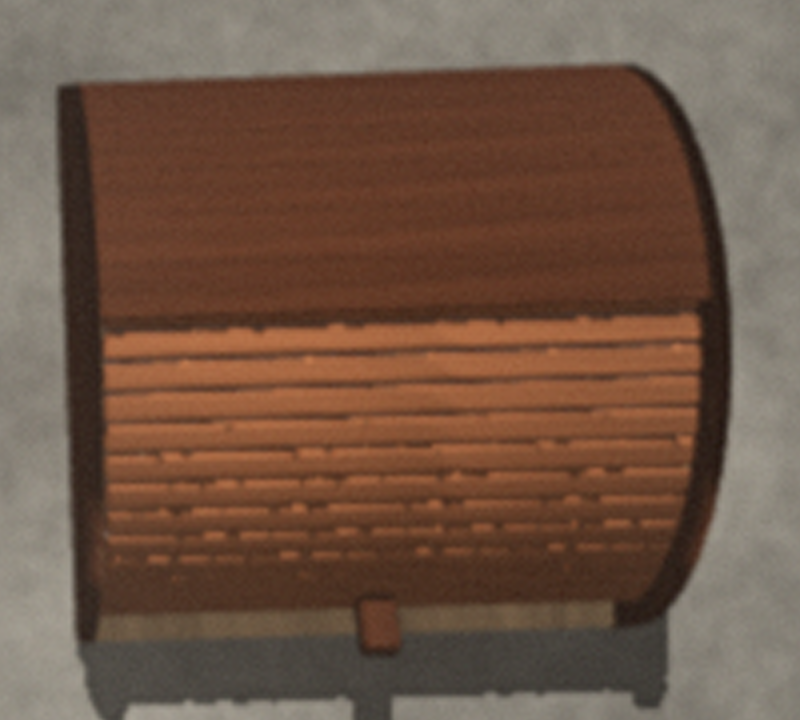

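View pics/hops.png

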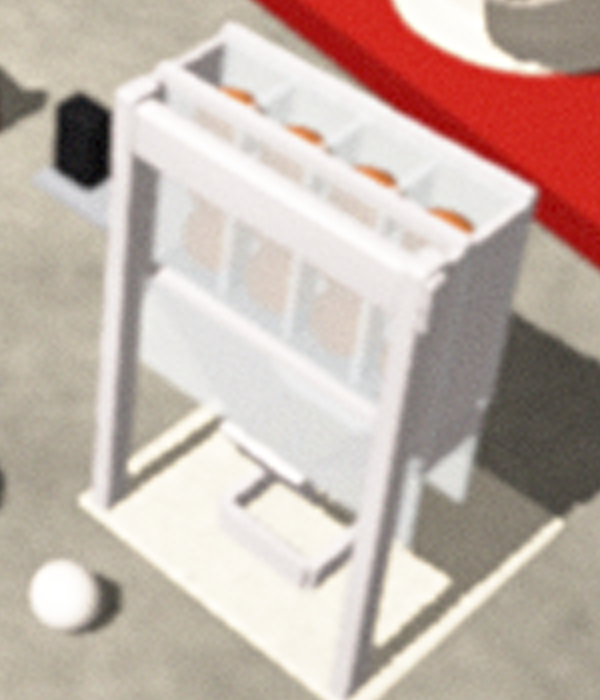

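View pics/cabs.png

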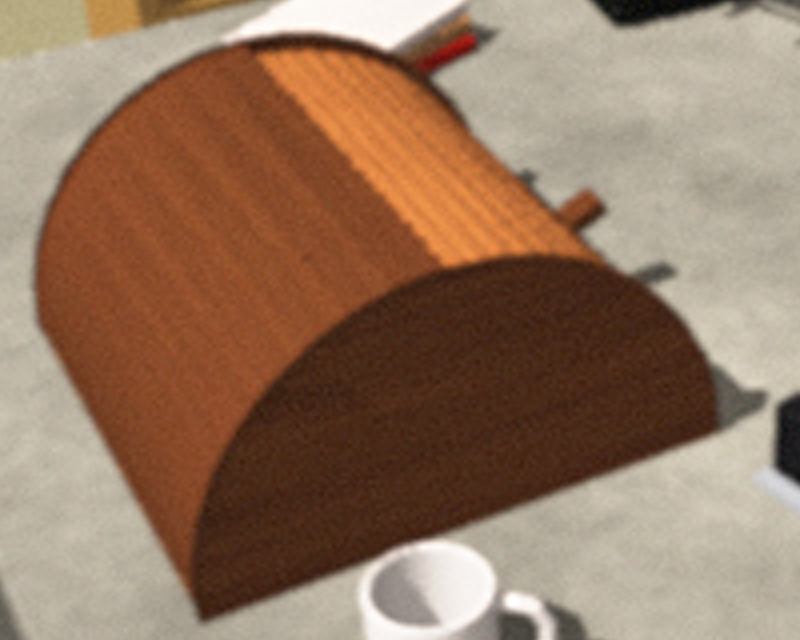

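```bash
cat > fit.py <<'E'
from h import *
from scipy.optimize import least_squares
def fit(obs,fs,x0):
    def res(p):
        r=[]
        for n,P,uv in obs:
            r.append((proj(fs[n],fr(p,[P]))[0]-uv)/ (fs[n]["fx"]))
        return np.concatenate(r)*1000
    s=least_squares(res,x0,loss='soft_l1',f_scale=3); return s.x,res(s.x).reshape(-1,2)
E
python3 - <<'E'
from fit import *
fs={n:env.grab_frame(n) for n in("top","scene")}
def c(o,x,y): return np.array([(x+.5)/4-.5+o[0],(y+.5)/4-.5+o[1]])
T=(80,180);S=(300,200)
obs=[("top",(.025,.0915,.304),c(T,78,235)),("top",(-.025,.0915,.304),c(T,98,328)),("top",(-.025,-.0915,.304),c(T,417,247)),("top",(.025,-.0915,.304),c(T,393,153)),
("top",(0,-.156,.226),c(T,568,178)),("scene",(0,-.156,.226),c(S,82,102)),("scene",(-.025,-.0915,.304),c(S,228,24)),("scene",(-.025,.0915,.304),c(S,540,190))]
p,r=fit(obs,fs,[.5,.3,.2]);print("hop",p,np.degrees(p[2]));print(r.round(1))
T=(300,100);S=(120,125)
obs=[("top",(-.2,.197,0),c(T,80,642)),("top",(.2,.197,0),c(T,58,88)),("scene",(.2,.197,0),c(S,203,620)),("scene",(-.2,.197,0),c(S,720,428)),("scene",(.2,-.197,0),c(S,40,322)),
("top",(-.2,-.197,0),c(T,664,625))]
q,r=fit(obs,fs,[.65,-.25,0]);print("cab",q,np.degrees(q[2]));print(r.round(1))
np.save("poses.npy",[p,q])
E
```

```text
hop [0.5126297  0.33974069 0.22910821] 13.1269332947886
[[  1.3   3.4]
 [  1.    0.2]
 [  1.   -1.1]
 [  2.8   2.8]
 [-12.6   0.9]
 [  5.    8.1]
 [ -2.9   5. ]
 [ -4.5   4.9]]
cab [ 0.64923422 -0.2680549   0.00906056] 0.5191316413456216
[[  2.8   2.6]
 [  2.6   7.4]
 [ -1.6   1.7]
 [ -2.7   2.1]
 [ -2.8   3.7]
 [-14.9   1.7]]
```

```bash
cat > ov.py <<'E'
from h import *
def box(x0,x1,y0,y1,z0,z1):
    import itertools
    V=np.array(list(itertools.product((x0,x1),(y0,y1),(z0,z1))),float)
    E=[(i,j) for i in range(8) for j in range(i) if bin(i^j).count("1")==1]
    return [(V[i],V[j]) for i,j in E]
def draw(im,f,pose,segs,s,off,col=(0,255,0)):
    for a,b in segs:
        u=(proj(f,fr(pose,[a,b]))-off+.5)*s-.5
        cv2.line(im,tuple(np.int32(u[0].round())),tuple(np.int32(u[1].round())),col,1,cv2.LINE_AA)
def crop(f,x0,y0,w,h,s):
    return cv2.resize(f["image"],None,fx=s,fy=s,interpolation=cv2.INTER_CUBIC)[y0*s:(y0+h)*s,x0*s:(x0+w)*s].copy()
hop=box(-.025,.025,-.0915,.0915,.176,.304)
def handle(g=0): return box(-.011,.011,-.171-g,-.141-g,.176,.226)
E
python3 - <<'E'
from ov import *
p,q=np.load("poses.npy")
f=env.grab_frame("top");im=crop(f,80,180,170,130,4)
draw(im,f,p,hop,4,(80,180));draw(im,f,p,handle(),4,(80,180),(0,0,255));save(f,"o1",im)
f=env.grab_frame("scene");im=crop(f,300,200,150,150,4)
draw(im,f,p,hop,4,(300,200));draw(im,f,p,handle(),4,(300,200),(0,0,255));save(f,"o2",im)
E
```

```text
(no output)
```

View pics/o1.png

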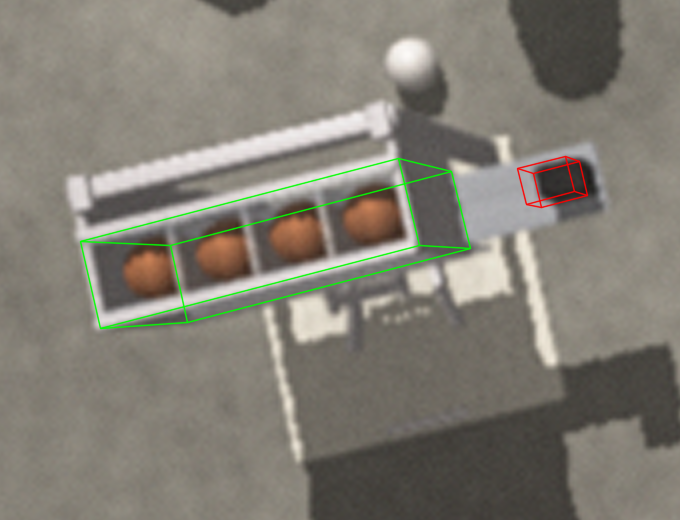

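View pics/o2.png

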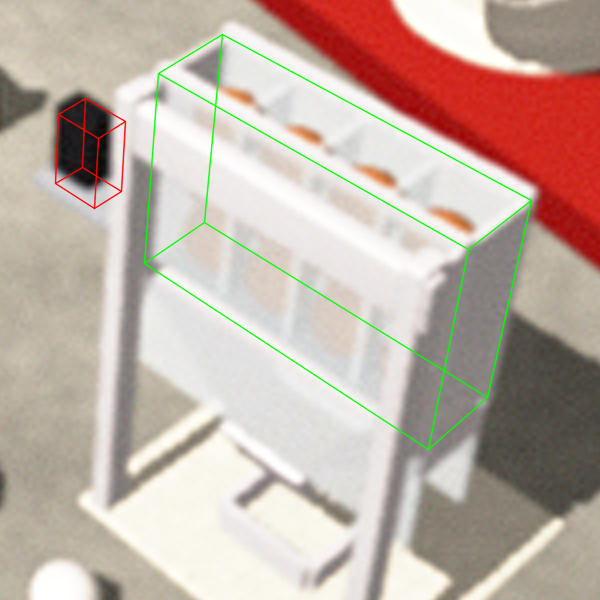

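```bash
cat >> ov.py <<'E'
def knob(th,r0=.190,r1=.228):
    # th: door angle rad ; elevation = 10deg+th
    e=np.radians(10)+th; rad=np.array([-np.cos(e),0,np.sin(e)]); tan=np.array([np.sin(e),0,np.cos(e)]); ax=np.array([0,0,.008])
    out=[]
    for a,b in box(r0,r1,-.013,.013,-.009,.009):
        m=lambda v: ax+rad*v[0]+np.array([0,v[1],0])+tan*v[2]
        out.append((m(a),m(b)))
    return out
def cabsegs():
    t=np.linspace(0,np.pi,25); s=[]
    for y in(-.197,.197):
        P=[np.array([-.2*np.cos(a),y,.008+.2*np.sin(a)]) for a in t]; P=[np.array([-.2,y,0])]+P+[np.array([.2,y,0])]
        s+=list(zip(P[:-1],P[1:]))+[(P[0],P[-1])]
    for x in(-.2,.2): s.append((np.array([x,-.197,0]),np.array([x,.197,0])))
    return s
E
python3 - <<'E'
from ov import *
p,q=np.load("poses.npy")
for n,o,wh in(("top",(300,100),(200,190)),("scene",(120,125),(200,165))):
    f=env.grab_frame(n);im=crop(f,*o,*wh,4)
    draw(im,f,q,cabsegs(),4,o)
    for th,c in((.6,(0,0,255)),(.7,(255,0,0)),(.8,(0,255,255))): draw(im,f,q,knob(th),4,o,c)
    save(f,"oc"+n,im)
E
```

```text
(no output)
```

View pics/octop.png

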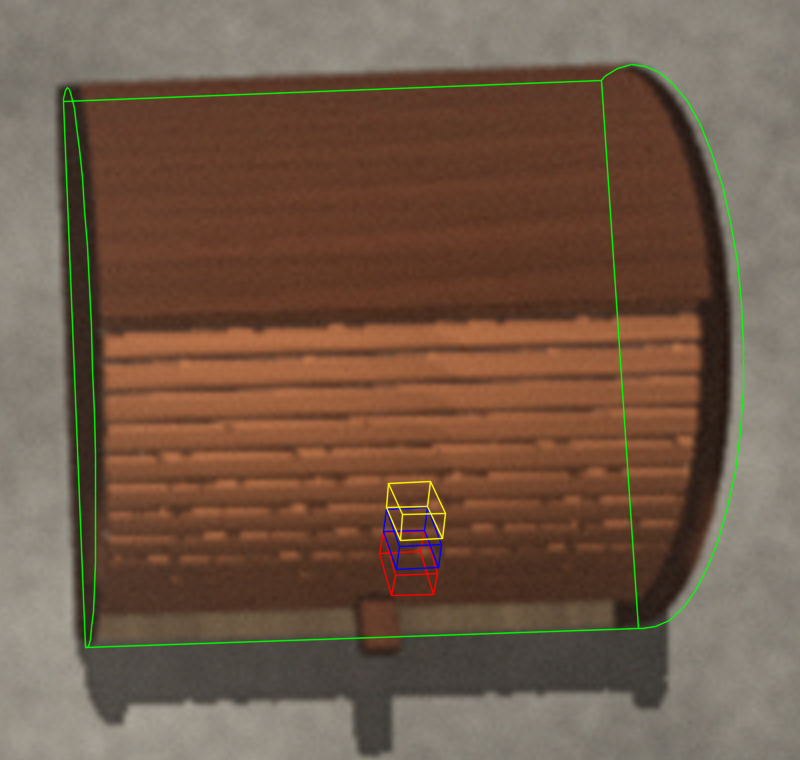

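View pics/ocscene.png

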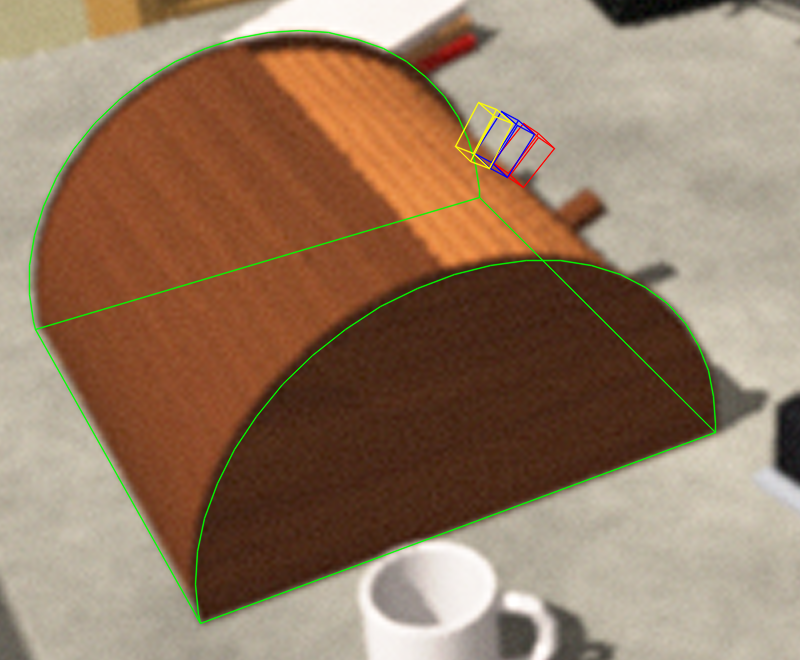

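```bash
python3 - <<'E'
from fit import *
from ov import *
fs={n:env.grab_frame(n) for n in("top","scene")}
def c(o,x,y): return np.array([(x+.5)/4-.5+o[0],(y+.5)/4-.5+o[1]])
T=(300,100);S=(120,125)
obs=[("top",(-.2,.197,0),c(T,80,642)),("scene",(.2,.197,0),c(S,203,620)),("scene",(-.2,.197,0),c(S,720,428)),("scene",(.2,-.197,0),c(S,40,322)),
("top",(-.2,-.197,0),c(T,633,628)),("top",(-.2,.185,0.008),c(T,96,640)),("top",(-.2,-.185,.008),c(T,615,628)),("top",(0,-.197,.208),c(T,730,368)),("top",(0,.197,.208),c(T,83,368))]
q,r=fit(obs,fs,[.65,-.25,0]);print("cab",q,np.degrees(q[2]));print(r.round(1))
p,_=np.load("poses.npy");np.save("poses.npy",[p,q])
for n,o,wh in(("top",(300,100),(200,190)),("scene",(120,125),(200,165))):
    f=fs[n];im=crop(f,*o,*wh,4)
    draw(im,f,q,cabsegs(),4,o)
    for th,cc in((.1,(0,0,255)),(.25,(255,0,0)),(.4,(0,255,255))): draw(im,f,q,knob(th),4,o,cc)
    save(f,"oc2"+n,im)
E
```

```text
cab [ 0.64702337 -0.26433318  0.00371715] 0.2129767765737011
[[ -1.    3.6]
 [ -0.    2.6]
 [ -0.2   3.6]
 [ -0.2   4. ]
 [ -1.1   2.7]
 [ -0.1   4.6]
 [  1.7   3.1]
 [  3.1 -33.5]
 [  1.  -21.7]]
```

View pics/oc2top.png

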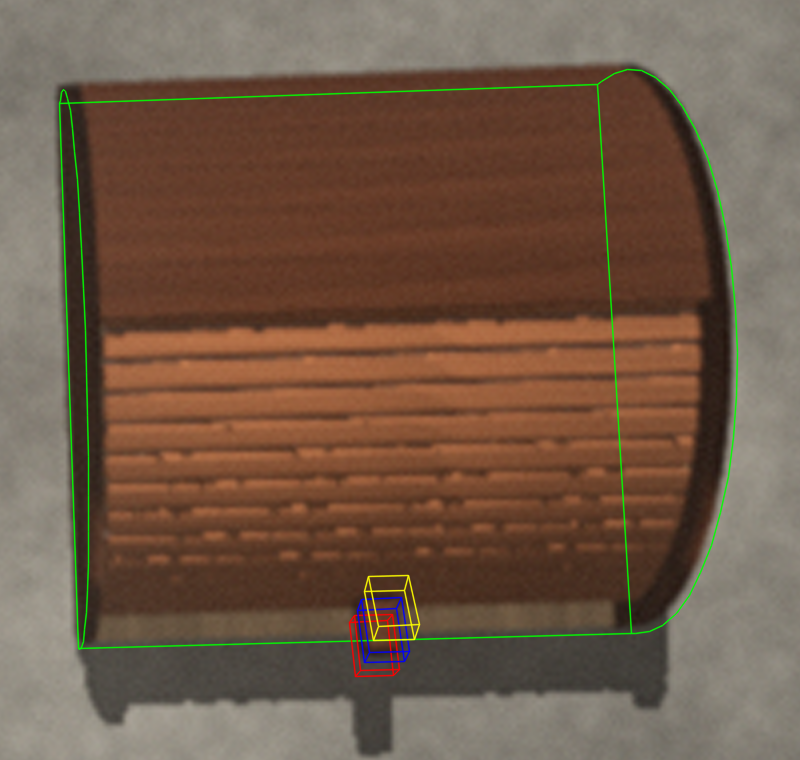

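View pics/oc2scene.png

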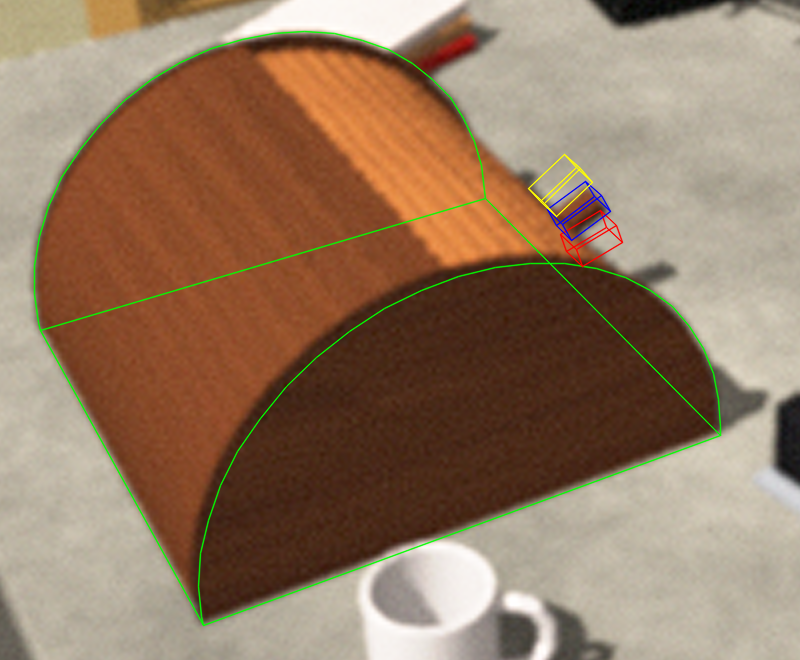

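```bash
cat >> h.py <<'E'
def P():
    p,q=np.load("poses.npy"); return p,q
def st(m=""):
    s=env.read_state(); print(m,"t%.1f"%s["clock"],"pos",s["position"].round(4),"rot",s["tool_rot"].round(1),"F",s["force"].round(1),"op %.3f"%s["opening"])
    return s
E
python3 - <<'E'
from h import *
p,q=P(); q[0]=.650; np.save("poses.npy",[p,q])
th=.27;e=np.radians(10)+th
k=fr(q,[-.214*np.cos(e),0,.008+.214*np.sin(e)])[0];print(k)
yaw=np.degrees(q[2])
env.goto(k+[0,0,.10],[-90,0,yaw]);st()
f=env.grab_frame("wrist");save(f,"w1");print(f["position"],f["orientation"],proj(f,[k]))
f=env.grab_frame("scene");save(f,"s1")
E
```

```text
[ 0.45679965 -0.26505134  0.10002776]
 t2.9 pos [ 0.4567 -0.2656  0.2001] rot [-90.   -0.    0.2] F [ 0.6  0.9 -0.1] op 0.999
[ 0.38832587 -0.26559384  0.36288847] [-1.46523923e+01 -1.91656237e-02  9.01699950e+01] [[276.20755747 203.55113816]]
```

View pics/w1.png

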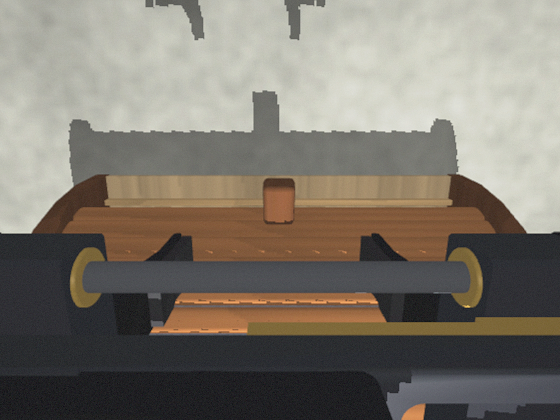

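View pics/s1.png

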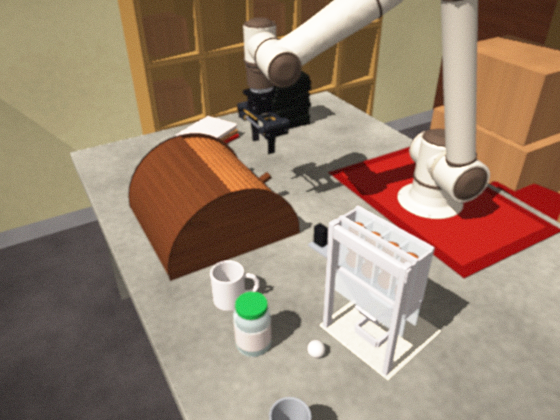

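```bash
cat >> h.py <<'E'
def kn(q,th):
    e=np.radians(10)+th
    return fr(q,[-.214*np.cos(e),0,.008+.214*np.sin(e)])[0]
E
python3 - <<'E'
from h import *
p,q=P();G=np.array([0,0,-.019])
t0=.27
print(env.move_straight(kn(q,t0)+G+[0,.001,0],rate=.12,force_limit=15));st()
env.gripper_to(0.0,20);st("grip")
for th in np.linspace(t0,1.37,10)[1:]:
    h=env.move_straight(kn(q,th)+G+[0,.001,0],rate=.12,force_limit=40)
    st("%.2f %s"%(th,h))
    if h: break
for n in("top","scene"):
    f=env.grab_frame(n);save(f,n+"2")
E
```

```text
False
 t4.2 pos [ 0.4574 -0.2643  0.0817] rot [-90.   -0.1   0.2] F [-0.  -0.3  0.1] op 1.001
grip t5.2 pos [ 0.4567 -0.2636  0.0809] rot [-90.    0.    0.2] F [0.7 3.6 0.3] op 0.299
0.39 False t5.5 pos [ 0.4685 -0.2635  0.104 ] rot [-89.9   0.1   0.2] F [-2.5  4.2  2.4] op 0.297
0.51 False t5.9 pos [ 0.4834 -0.2634  0.1252] rot [-89.9   0.2   0.2] F [-5.3  4.8  4.7] op 0.298
0.64 False t6.3 pos [ 0.5013 -0.2634  0.1447] rot [-89.9   0.2   0.2] F [-4.5  6.4  5.3] op 0.297
0.76 False t6.6 pos [ 0.522  -0.2633  0.162 ] rot [-90.    0.1   0.2] F [-4.9  6.   6.6] op 0.297
0.88 False t7.0 pos [ 0.5449 -0.2633  0.1766] rot [-90.   -0.    0.2] F [-2.7  6.   6.5] op 0.293
1.00 False t7.4 pos [ 0.5693 -0.2632  0.1883] rot [-90.   -0.2   0.3] F [-1.2  5.3  5.5] op 0.294
1.13 False t7.7 pos [ 0.5948 -0.2631  0.1968] rot [-90.   -0.3   0.3] F [0.8 4.6 4. ] op 0.297
1.25 False t8.1 pos [ 0.6209 -0.263   0.2021] rot [-90.   -0.3   0.3] F [1.9 4.3 3.6] op 0.290
1.37 False t8.5 pos [ 0.6405 -0.2629  0.2039] rot [-89.9   0.6   0.2] F [-10.5   5.7   9.1] op 0.298
```

View pics/top2.png

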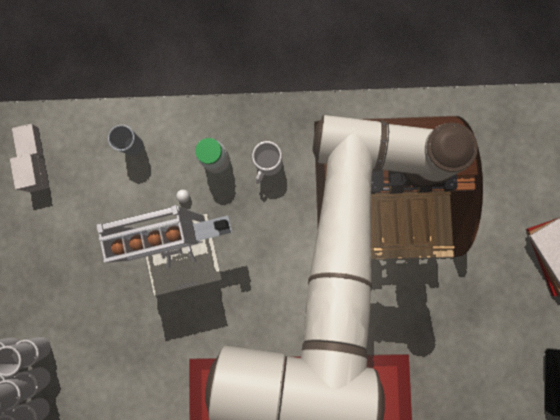

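View pics/scene2.png

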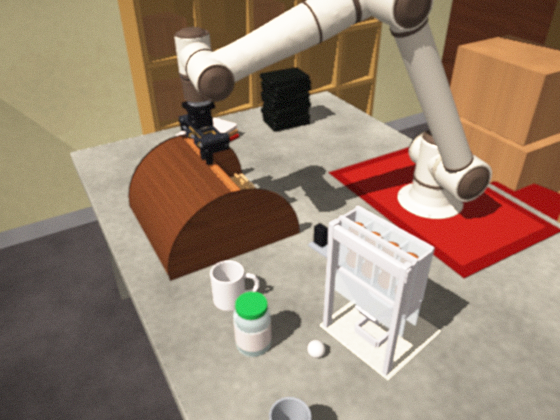

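```bash
python3 - <<'E'
from h import *
p,q=P(); q[0]=.6485;q[1]=-.2635; np.save("poses.npy",[p,q])
env.gripper_to(0.8);st()
s=env.read_state();env.move_straight(s["position"]+[0,0,.1],rate=.25)
env.goto([.42,-.2635,.30],[-90,0,0.2]);st()
f=env.grab_frame("wrist");save(f,"w3")
env.goto([.42,-.02,.32],[-90,0,0.2]);st()
f=env.grab_frame("top");save(f,"top3");im=cv2.resize(f["image"],None,fx=4,fy=4,interpolation=cv2.INTER_CUBIC);save(f,"top3z",im[100*4:280*4,300*4:500*4])
f=env.grab_frame("scene");save(f,"scene3")
E
```

```text
t9.6 pos [ 0.6402 -0.2648  0.2012] rot [-90.    0.6   0.1] F [-8.  -1.1  0.7] op 0.799
 t11.0 pos [ 0.4209 -0.2638  0.2997] rot [-90.    0.    0.2] F [-1.2 -0.4 -0. ] op 0.801
 t12.0 pos [ 0.4205 -0.0201  0.3197] rot [-90.    0.    0.2] F [ 0.5 -0.1  0.5] op 0.802
```

View pics/w3.png

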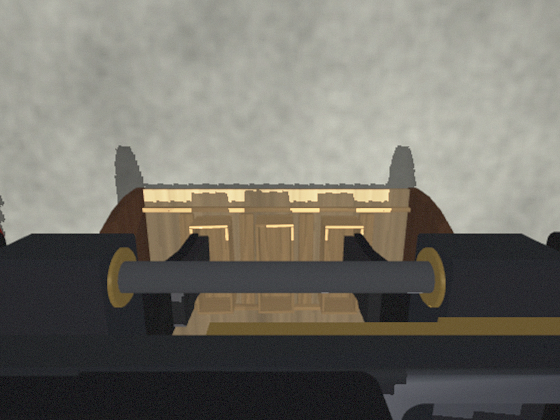

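View pics/top3z.png

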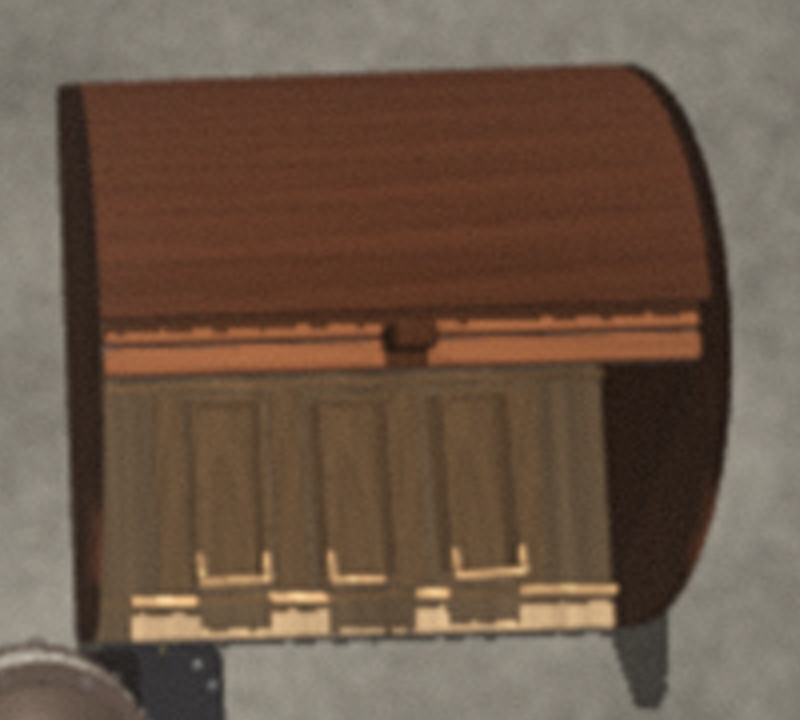

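View pics/scene3.png

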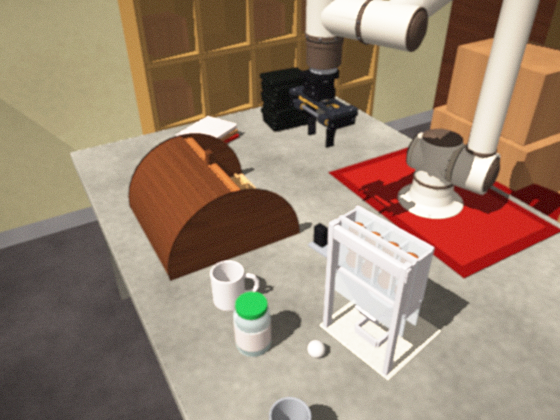

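```bash
cat >> ov.py <<'E'
def bx(x,y,z=.008): return box(x-.065,x+.065,y-.025,y+.025,z,z+.044)
E
cat > boxes.py <<'E'
from ov import *
p,q=P()
f=env.grab_frame("top");o=(300,100);im=crop(f,*o,200,180,4)
for y in(.084,0,-.084): draw(im,f,q,bx(-.095,y),4,o)
draw(im,f,q,cabsegs(),4,o,(255,255,0))
for d in env.search_frame(f,"box1")[:5]:
    print(round(d["score"],2),d["xyz"].round(3) if hasattr(d["xyz"],"round") else d["xyz"])
save(f,"bxtop",im)
E
python3 boxes.py; python3 - <<'E'
from h import *
E
```

```text
0.76 [0.5501, -0.2701, 0.0111]
0.71 [0.5529, -0.3555, 0.0133]
0.63 [0.5553, -0.1778, 0.0132]
```

View pics/bxtop.png

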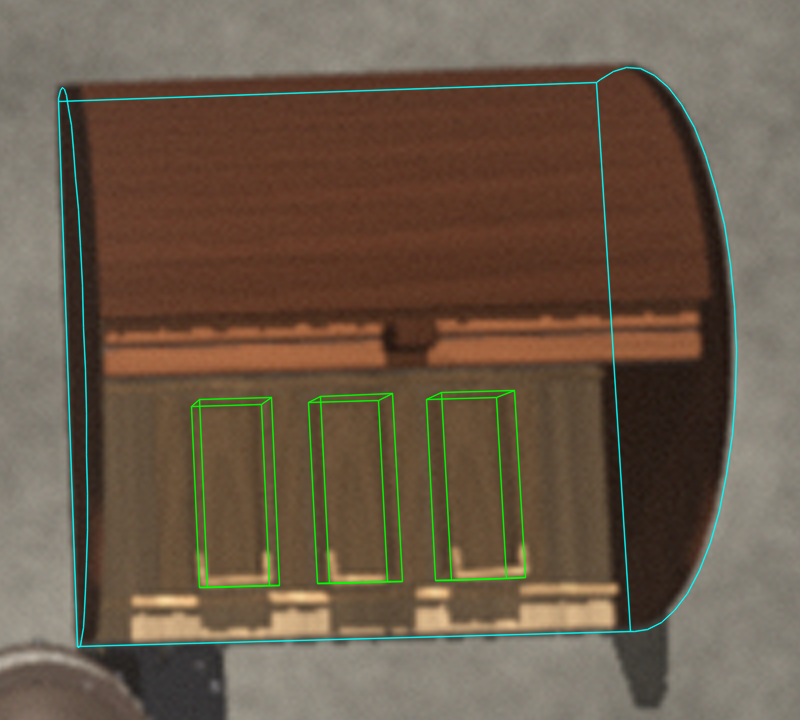

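```bash
cat > wb.py <<'E'
from ov import *
import sys
p,q=P()
name=sys.argv[1]
env.goto([.64,-.2635,.34],[-90,0,0.2]);
f=env.grab_frame("wrist")
g=f["image"].astype(float);g=np.clip(255*(g/255)**.6,0,255).astype(np.uint8);f2=dict(f);f2["image"]=g
o=(80,0);im=crop(f2,*o,400,240,2)
ff=f
draw(im,f,q,cabsegs(),2,o,(255,255,0))
for y in(.084,0,-.084): draw(im,f,q,bx(-.095,y),2,o)
save(f,name,im)
for d in env.search_frame(f,"box1")[:5]: print(round(d["score"],2),np.round(d["xyz"],3))
st()
E
python3 wb.py wb1
```

```text
0.92 [ 0.542 -0.268  0.014]
0.8 [ 0.548 -0.356  0.012]
0.55 [ 0.547 -0.171  0.012]
 t13.6 pos [ 0.6398 -0.2623  0.3413] rot [-90.   -0.1   0.3] F [-0.9 -0.6  0.1] op 0.802
```

View pics/wb1.png

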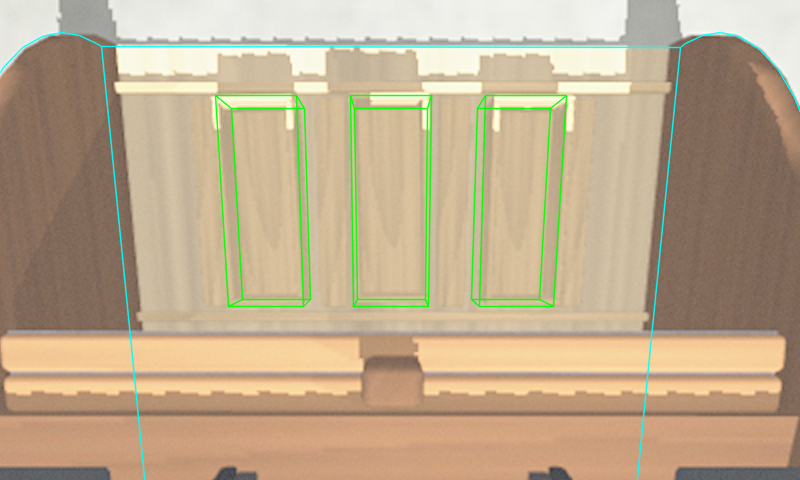

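```bash
python3 - <<'E'
from ov import *
p,q=P()
t=fr(p,[-.175,0,.22])[0]; yaw=np.degrees(p[2])
env.goto([.40,.05,.34],[-90,0,yaw-180]) if env.inverse_kinematics([.40,.05,.34],[-90,0,yaw-180]) is not None else print("no")
env.goto(t,[-90,0,yaw-180]);st()
f=env.grab_frame("wrist");im=crop(f,0,0,560,260,1)
save(f,"wh0",f["image"])
def hopdock():
    s=[]
    s+=box(-.130,-.124,-.04,.04,.005,.011)
    s+=box(-.119,.011,-.025,.025,.005,.049)
    for y in(-.029,.029): s.append((np.array([-.04,y,.025]),np.array([.01,y,.025])))
    s.append((np.array([-.038,-.0265,.088]),np.array([-.038,.0265,.088])))
    return s
im=crop(f,130,0,300,230,2);draw(im,f,p,hopdock(),2,(130,0));save(f,"wh1",im)
E
```

```text
t16.9 pos [0.3427 0.2998 0.2205] rot [ -90.     0.  -166.9] F [-0.7 -0.4  0.2] op 0.802
```

View pics/wh0.png

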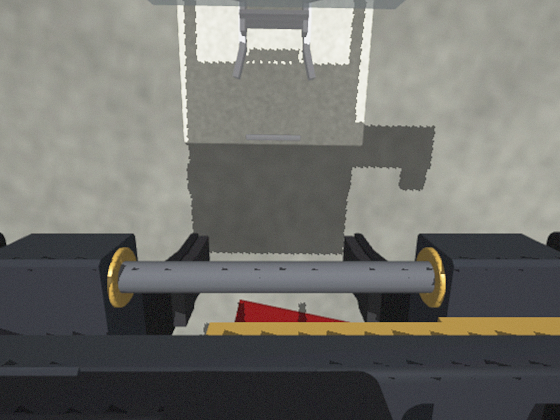

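View pics/wh1.png

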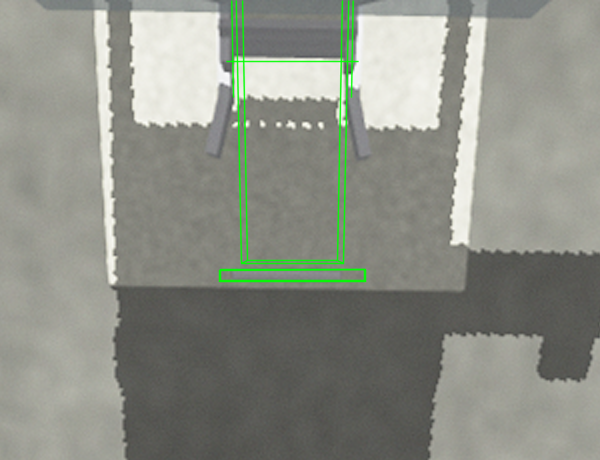

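```bash
python3 - <<'E'
from ov import *
f=env.grab_frame("wrist")
g=f["image"].astype(float);f["image"]=np.clip((g-40)*1.6,0,255).astype(np.uint8)
save(f,"wh2",crop(f,170,0,210,150,4)[:,:800][:600])
E
```

```text
(no output)
```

View pics/wh2.png

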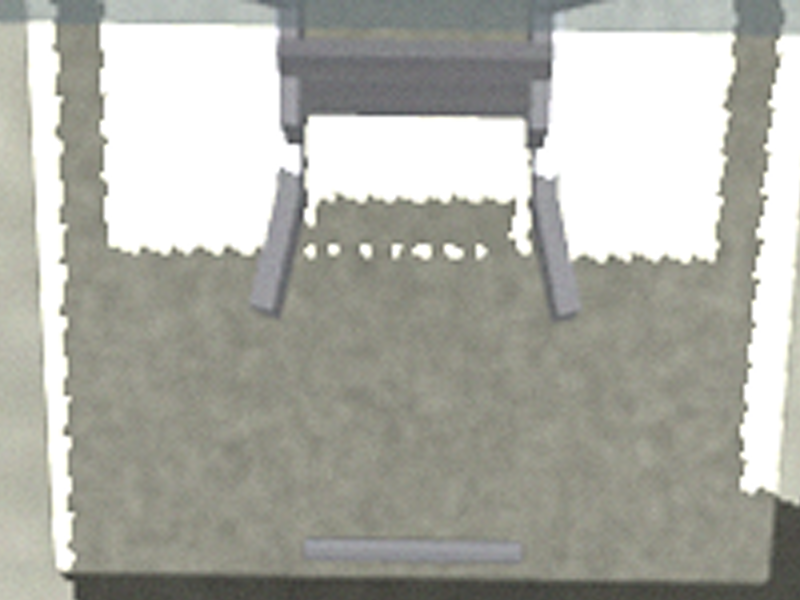

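```bash
python3 - <<'E'
from fit import *
from ov import *
p,q=P()
f=env.grab_frame("wrist");fs={"wrist":f}
def c(x,y): return np.array([(x+.5)/4-.5+170,(y+.5)/4-.5])
obs=[("wrist",(-.124,.029,.010),c(303,539)),("wrist",(-.124,-.029,.010),c(521,543)),("wrist",(-.130,.029,.008),c(304,557)),("wrist",(-.130,-.029,.008),c(522,562)),
("wrist",(-.04,.029,.022),c(304,172)),("wrist",(-.04,-.029,.022),c(532,174)),("wrist",(-.038,.0265,.088),c(279,40)),("wrist",(-.038,-.0265,.088),c(550,43))]
n,r=fit(obs,fs,p);print(n,np.degrees(n[2]));print(r.round(1)); print(proj(f,fr(n,[o[1] for o in obs])).round(1))
np.save("hopw.npy",n)
E
```

```text
[0.51784204 0.34177865 0.21155752] 12.121353075070145
[[  2.7 -16. ]
 [ -1.3 -16.4]
 [  2.6 -12.9]
 [ -2.9 -14.1]
 [ -2.8   0.6]
 [  1.3   2.1]
 [  2.5  38.4]
 [ -2.2  39.5]]
[[246.3 129. ]
 [299.4 129.9]
 [246.5 134.5]
 [299.1 135.4]
 [244.7  42.8]
 [303.1  43.8]
 [240.2  22.5]
 [306.4  23.6]]
```

```bash
python3 - <<'E'
from fit import *
from ov import *
p,q=P()
f=env.grab_frame("wrist");fs={"wrist":f}
def c(x,y): return np.array([(x+.5)/4-.5+170,(y+.5)/4-.5])
obs=[("wrist",(-.124,.029,.010),c(303,539)),("wrist",(-.124,-.029,.010),c(521,543)),("wrist",(-.130,.029,.008),c(304,557)),("wrist",(-.130,-.029,.008),c(522,562)),
("wrist",(-.04,.029,.022),c(302,189)),("wrist",(-.04,-.029,.022),c(534,191)),("wrist",(-.038,0,.088),c(415,113))]
n,r=fit(obs,fs,p);print(n,np.degrees(n[2]));print(r.round(1)); print(proj(f,fr(n,[o[1] for o in obs])).round(1))
np.save("hopw.npy",n)
im=crop(f,170,0,200,150,4)
s=box(-.130,-.124,-.029,.029,.005,.011)+box(-.119,.011,-.025,.025,.005,.049)
for y in(-.029,.029): s.append((np.array([-.04,y,.025]),np.array([.01,y,.025])))
s.append((np.array([-.038,-.0265,.088]),np.array([-.038,.0265,.088])))
draw(im,f,n,s,4,(170,0));save(f,"wh3",im)
f=env.grab_frame("top");im=crop(f,80,180,170,130,4)
draw(im,f,n,hop,4,(80,180));draw(im,f,n,handle(),4,(80,180),(0,0,255));save(f,"o3",im)
f=env.grab_frame("scene");im=crop(f,300,200,150,150,4)
draw(im,f,n,hop,4,(300,200));draw(im,f,n,handle(),4,(300,200),(0,0,255));save(f,"o4",im)
E
```

```text
[0.51367884 0.3405449  0.20919197] 11.985817222794198
[[ 2.8 -4.1]
 [-1.7 -4.2]
 [ 2.6 -1.3]
 [-3.4 -2.1]
 [-0.7  1.7]
 [-0.1  3.6]
 [ 0.3  3.1]]
[[246.3 133. ]
 [299.3 134. ]
 [246.5 138.5]
 [299.  139.4]
 [244.9  47.5]
 [303.1  48.6]
 [273.5  28.9]]
```

View pics/wh3.png

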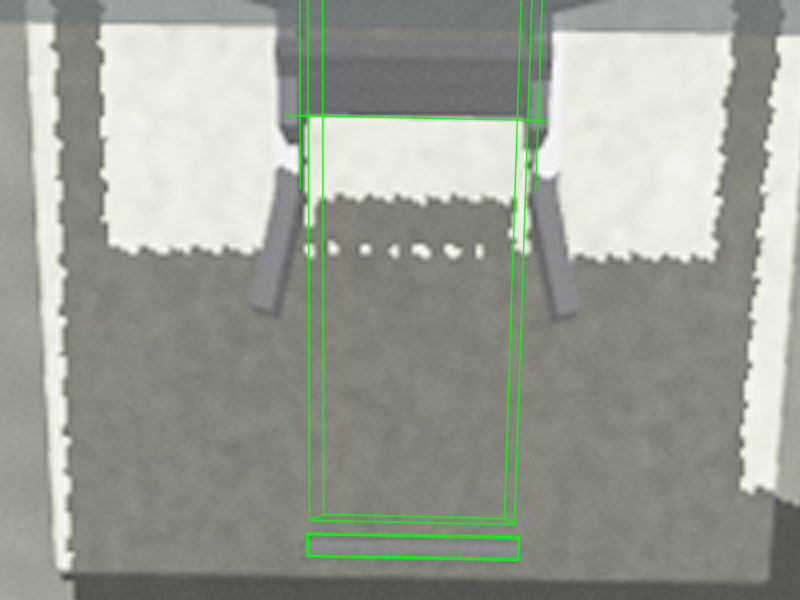

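View pics/o3.png

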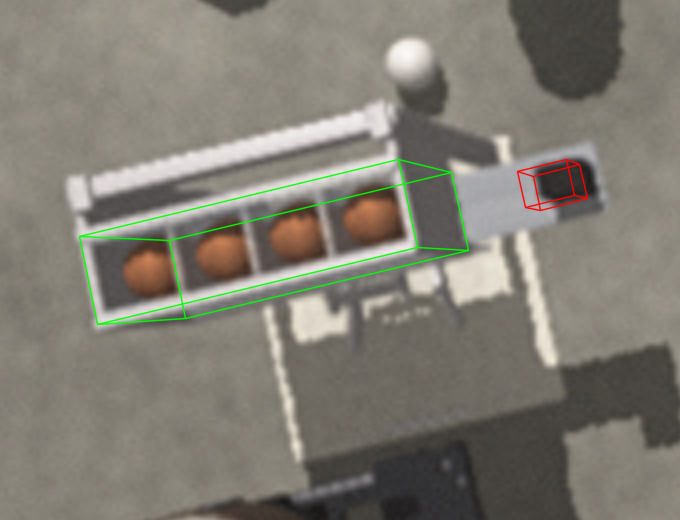

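View pics/o4.png

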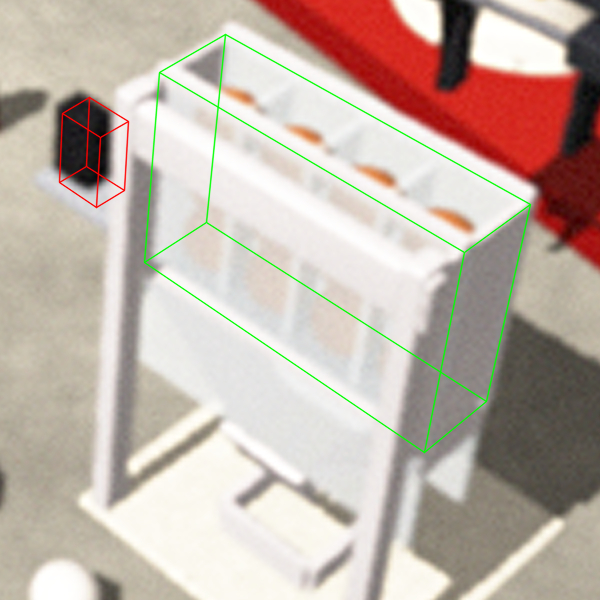

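```bash
cat >> h.py <<'E'
def hopyaw(): return np.degrees(P()[0][2])
def cabyaw(): return np.degrees(P()[1][2])
GO=.035   # grip offset: box centre ahead of TCP
def pick_slot(cx,cy,wy=0.,force=25):
    """box centre cabinet coords; grip"""
    p,q=P(); g=fr(q,[cx-GO,cy,.023])[0]; rot=[-90,0,cabyaw()+wy]
    env.gripper_to(.84)
    env.goto(fr(q,[cx-GO-.06,cy,.16])[0],rot)
    env.move_straight(g+[0,0,.10],rot,rate=.2)
    h=env.move_straight(g,rate=.12,force_limit=12); st("down hit=%s"%h)
    if h: return False
    env.gripper_to(0,force); s=st("gripped"); return s
E
python3 - <<'E'
from h import *
p,q=P();p=np.array([.513,.3405,np.radians(12.2)]);np.save("poses.npy",[p,q])
for a in((102.2,-.156,.191),(102.2,-.31,.191),(102.2,-.156,.3)):
    print(env.inverse_kinematics(fr(p,[0,a[1],a[2]])[0],[-90,0,a[0]]))
print(env.inverse_kinematics(fr(q,[-.13,-.084,.023])[0],[-90,0,.2]))
env.goto([.40,-.05,.34],[-90,0,0])
pick_slot(-.095,-.002)
f=env.grab_frame("wrist");save(f,"g1")
E
```

```text
[ 35.0687479   18.8311645   -9.13468176   0.         -62.03415374
 -22.8687479 ]
[ 19.70955609  19.04726058  -8.81228721   0.         -62.14045221
  -7.50955609]
[ 35.0687479   14.88677138   1.1617378    0.         -76.27496642
 -22.8687479 ]
[-1.90298890e+01  3.33459991e+01 -1.25795300e+01 -2.54444375e-14
 -4.40744709e+01 -7.07701110e+01]
down hit=False t22.4 pos [ 0.5191 -0.2662  0.0239] rot [-90.   -0.1   0.2] F [0.2 0.5 0.4] op 0.839
gripped t22.9 pos [ 0.5186 -0.266   0.0233] rot [-90.   -0.    0.2] F [-0.1  0.3  2.8] op 0.575
```

View pics/g1.png

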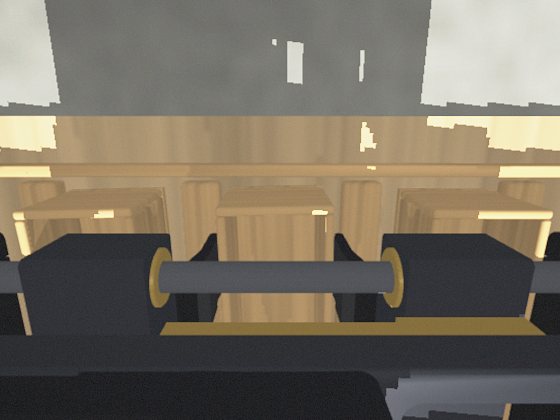

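```bash
cat >> h.py <<'E'
def front_offset(name=None):
    f=env.grab_frame("wrist"); s=env.read_state(); a=np.radians(s["tool_rot"][2]); t=s["position"]
    ux=np.array([np.cos(a),np.sin(a),0]); uy=np.array([-np.sin(a),np.cos(a),0])
    if name:
        im=f["image"].copy()
        for d,c in((-.020,(0,0,255)),(-.030,(0,255,0)),(-.040,(255,0,0))):
            z=t[2]+.029
            A=t+ux*d+uy*.025;B=t+ux*d-uy*.025;A[2]=B[2]=z
            u=proj(f,[A,B]).round().astype(int); cv2.line(im,tuple(map(int,u[0])),tuple(map(int,u[1])),c,1)
        cv2.imwrite(f"pics/{name}.png",cv2.resize(im[150:250,180:380],None,fx=4,fy=4))
E
python3 - <<'E'
from h import *
front_offset("fo1")
s=env.read_state()
env.move_straight(s["position"]+[0,0,.032],rate=.1);st("lift")
f=env.grab_frame("wrist");save(f,"g2")
E
```

```text
lift t23.5 pos [ 0.5183 -0.2658  0.0551] rot [-90.    0.    0.2] F [ 0.   0.2 -1. ] op 0.571
```

View pics/fo1.png

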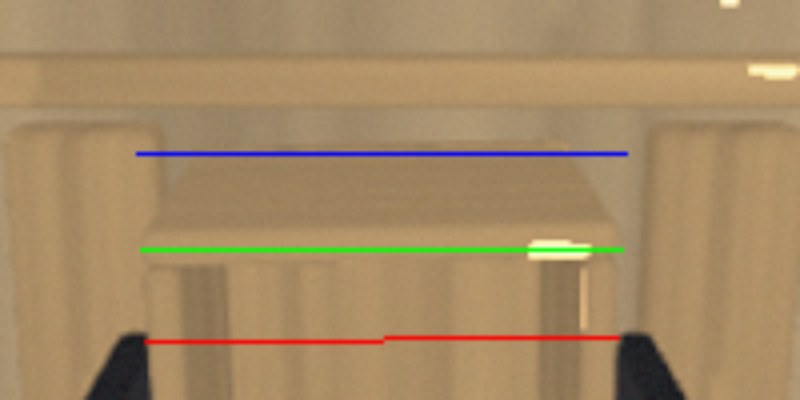

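View pics/g2.png

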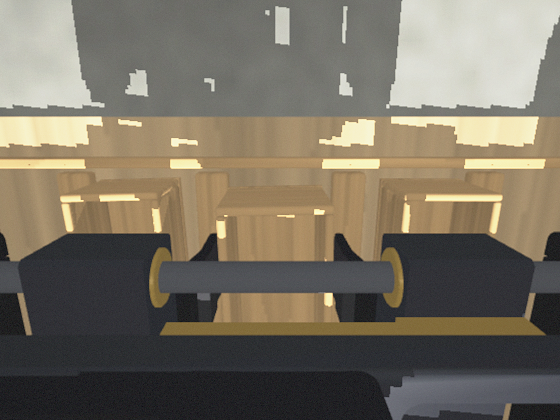

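```bash
cat >> h.py <<'E'
def to_dock(go,dockx=-.0555):
    p,q=P(); hy=hopyaw(); s=env.read_state(); t=s["position"]; z=t[2]
    c=cabyaw(); ex=np.array([np.cos(np.radians(c)),np.sin(np.radians(c)),0])
    # back out along cabinet -x
    out=t.copy(); d=(t[0]-.335); out=t-ex*d
    env.move_straight(out,rate=.22); s=st("out")
    env.move_straight([.43,.02,.05],[-90,0,(hy+c)/2],rate=.28)
    env.move_straight(fr(p,[dockx-.125-go,0,.05])[0],[-90,0,hy],rate=.28); s=st("front")
    return s
def dock_in(go,dockx=-.0555,dy=0.):
    p,q=P()
    env.move_straight(fr(p,[dockx-.125-go,dy,.0305])[0],rate=.12)
    h=env.move_straight(fr(p,[dockx-go,dy,.0305])[0],rate=.12,force_limit=15); st("in %s"%h)
    return h
E
python3 - <<'E'
from h import *
to_dock(.0327)
f=env.grab_frame("wrist");save(f,"g3")
f=env.grab_frame("scene");save(f,"g3s")
E
```

```text
out t24.5 pos [ 0.3366 -0.2669  0.0548] rot [-90.1  -0.1   0.3] F [ 0.7 -0.4 -1. ] op 0.572
front t27.0 pos [0.3047 0.2941 0.0499] rot [-90.    0.   12.1] F [ 1.1 -0.3  0.2] op 0.006
```

View pics/g3.png

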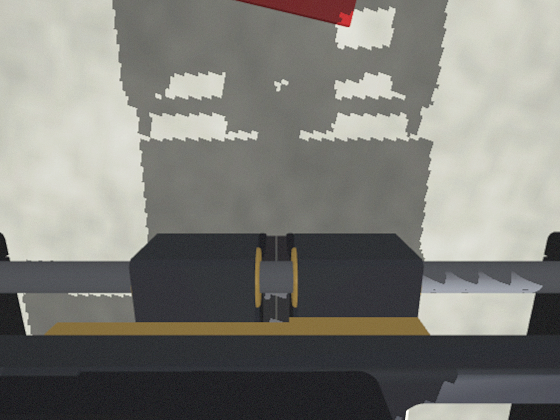

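View pics/g3s.png

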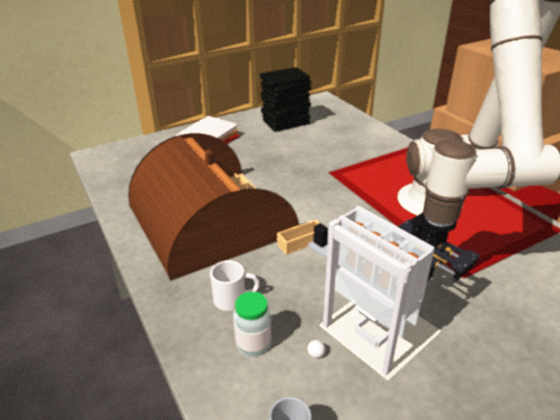

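```bash
python3 - <<'E'
from ov import *
f=env.grab_frame("top");save(f,"t4",crop(f,200,130,200,150,4))
for d in env.search_frame(f,"box1")[:5]: print(round(d["score"],2),np.round(d["xyz"],3))
E
```

```text
0.72 [ 0.471 -0.032  0.002]
0.61 [ 0.557 -0.178  0.016]
0.34 [0.501 0.402 0.283]
```

View pics/t4.png

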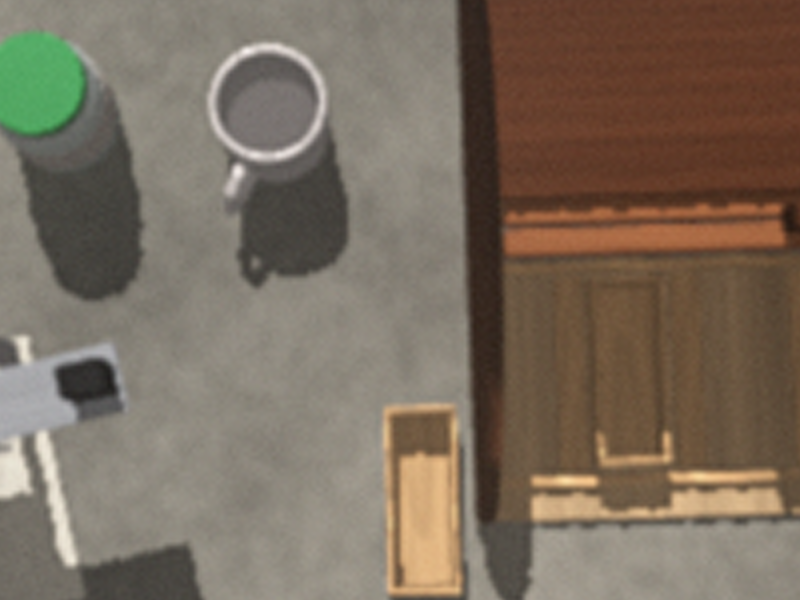

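```bash
cat >> ov.py <<'E'
def boxpose(f,uv,z):
    """4 rim corners pixel -> centre, yaw; order rear-left, rear-right, front-right, front-left"""
    W=ray(f,uv,z); c=W.mean(0); v=(W[0]+W[1]-W[2]-W[3])/2; w=(W[0]+W[3]-W[1]-W[2])/2
    print("centre",c.round(4),"L %.4f W %.4f yaw %.2f"%(np.hypot(*v[:2]),np.hypot(*w[:2]),np.degrees(np.arctan2(v[1],v[0]))))
E
python3 - <<'E'
from ov import *
f=env.grab_frame("top")
uv=[(( x+.5)/4-.5+200,(y+.5)/4-.5+130) for x,y in((383,408),(457,404),(462,593),(387,597))]
boxpose(f,uv,.044)
E
```

```text
centre [ 0.4682 -0.0275  0.044 ] L 0.1308 W 0.0518 yaw -0.30
```

```bash
python3 - <<'E'
from h import *
p,q=P();hy=hopyaw()
env.gripper_to(.84)
s=env.read_state()
env.move_straight([s["position"][0],s["position"][1],.14],rate=.25)
env.goto([.415,-.0275,.14],[-90,0,-.3])
h=env.move_straight([.424,-.0275,.018],rate=.15,force_limit=12);st("down %s"%h)
if not h:
    env.gripper_to(0,30);st("grip")
    f=env.grab_frame("wrist");save(f,"g5")
    front_offset("fo5")
E
```

```text
down False t31.4 pos [ 0.4245 -0.0271  0.0185] rot [-90.   -0.1  -0.2] F [0.2 0.1 0.1] op 0.838
grip t31.9 pos [ 0.4242 -0.0275  0.0184] rot [-90.   -0.   -0.3] F [-2.1  0.5  5.3] op 0.571
```

View pics/fo5.png

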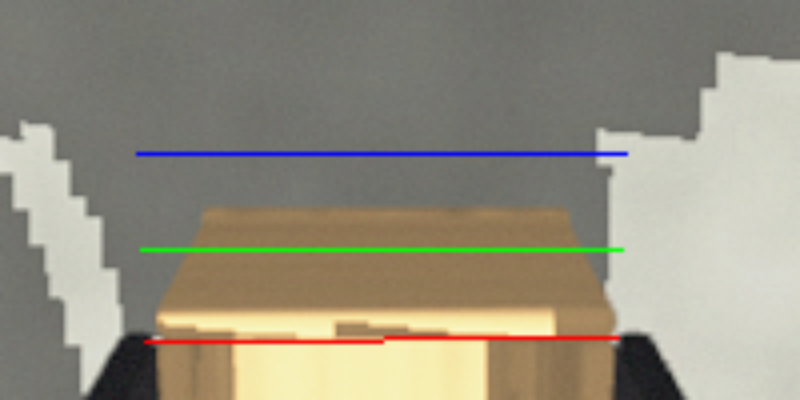

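```bash
python3 - <<'E'
from h import *
p,q=P();hy=hopyaw();go=.043
s=env.read_state();t=s["position"]
env.move_straight(t+[-.02,0,.012],rate=.1)
env.move_straight([.395,.03,.045],rate=.15)
env.move_straight(fr(p,[-.0555-.125-go,0,.045])[0],[-90,0,hy],rate=.2);s=st("front")
front_offset("fo6")
f=env.grab_frame("scene");save(f,"s6")
E
```

```text
front t34.5 pos [0.2946 0.2922 0.0449] rot [-90.    0.   12.1] F [-0.8 -0.4 -0.9] op 0.570
```

View pics/fo6.png

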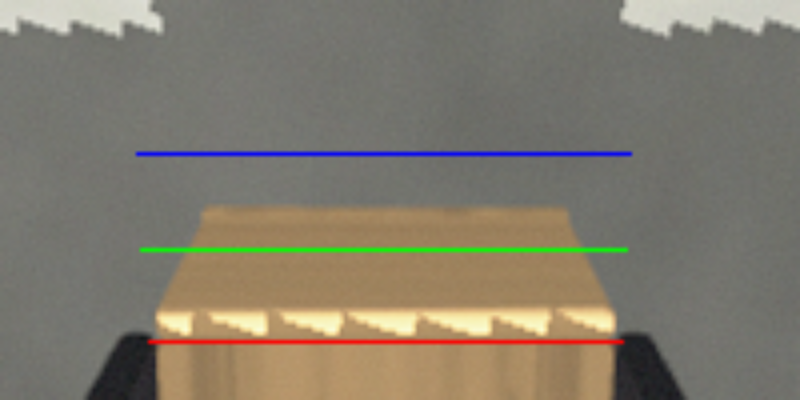

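View pics/s6.png

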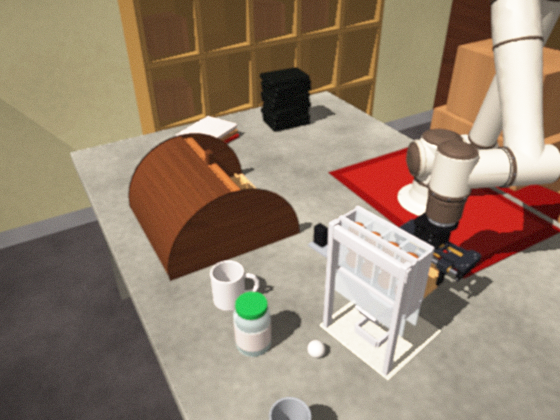

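```bash
cat >> h.py <<'E'
def insert(go,off,dockx=-.0555,dy=0.):
    """off: TCP z minus underside"""
    p,q=P()
    env.move_straight(fr(p,[dockx-.125-go,dy,off+.0145])[0],rate=.12)
    h=env.move_straight(fr(p,[dockx-go,dy,off+.0145])[0],rate=.13,force_limit=15); st("in %s"%h)
    if h: return False
    h=env.move_straight(fr(p,[dockx-go,dy,off+.005])[0],rate=.06,force_limit=10); st("low %s"%h)
    return True
E
python3 - <<'E'
from h import *
if insert(.043,.018):
    front_offset("fo7")
    f=env.grab_frame("wrist");save(f,"g7");f=env.grab_frame("top");save(f,"t7")
E
```

```text
in False t36.0 pos [0.4161 0.3193 0.0324] rot [-90.    0.   12.2] F [-1.2  0.8 -1.1] op 0.572
low True t36.2 pos [0.4167 0.3204 0.0231] rot [-89.9  -0.1  12.3] F [-0.8 -0.8  4.1] op 0.572
```

View pics/g7.png

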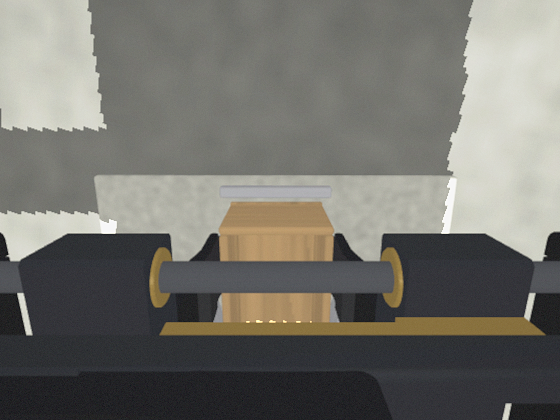

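```bash
cat >> h.py <<'E'
def leave_dock():
    env.gripper_to(.84); s=env.read_state()
    env.move_straight(s["position"]+[0,0,.07],rate=.15)
    p,q=P(); t=fr(p,[-.15,0,0])[0]
    env.move_straight([t[0],t[1],.33],rate=.3)
def over_gate(g):
    p,q=P(); env.goto(fr(p,[0,-.156-g,.29])[0],[-90,0,hopyaw()+90])
E
python3 - <<'E'
from ov import *
leave_dock()
f=env.grab_frame("wrist");save(f,"w8")
over_gate(.03);st()
f=env.grab_frame("wrist");save(f,"g8")
p,q=P()
o=(170,100);im=crop(f,*o,200,140,4)
draw(im,f,p,handle(0),4,o);draw(im,f,p,handle(.01),4,o,(0,0,255));save(f,"g8z",im)
E
```

```text
t40.5 pos [0.5522 0.1589 0.2897] rot [-90.    0.  102.2] F [ 0.1 -0.1  0.3] op 0.841
```

View pics/g8.png

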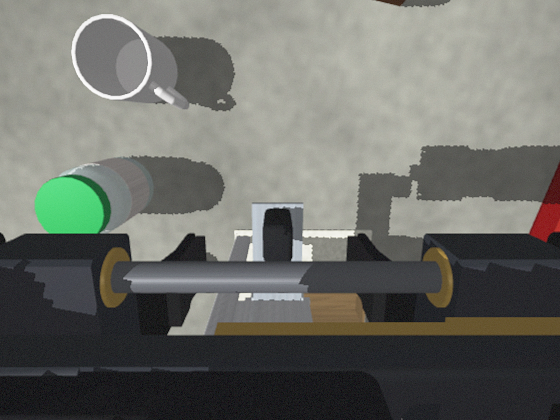

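View pics/w8.png

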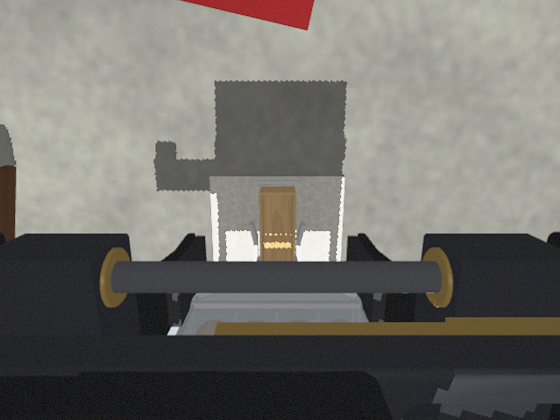

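View pics/g8z.png

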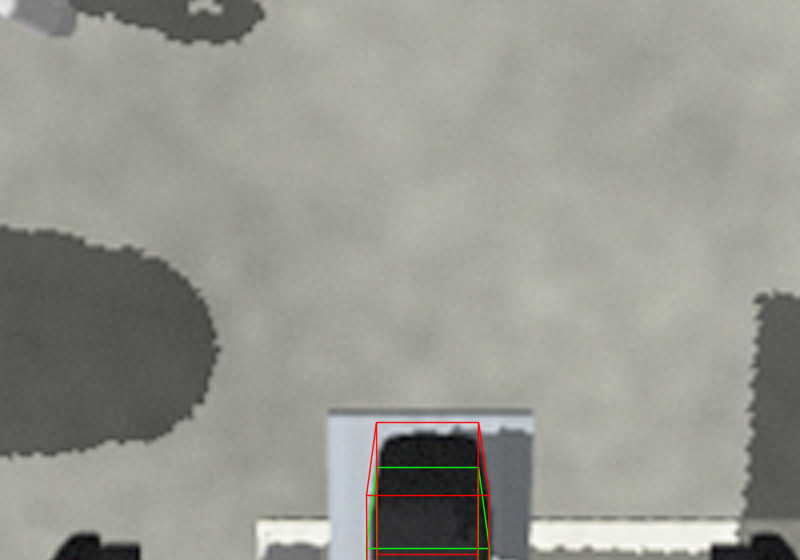

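```bash
python3 - <<'E'
from h import *
p,q=P()
G=lambda g:fr(p,[0,-.156-g,.191])[0]
env.move_straight(G(.008)+[0,0,.05],rate=.2)
h=env.move_straight(G(.008),rate=.12,force_limit=12);st("down %s"%h)
env.gripper_to(0,20);st("grip")
h=env.move_straight(G(-.015),rate=.03,force_limit=8);s=st("push %s"%h)
# hopper coords
c,sn=np.cos(p[2]),np.sin(p[2]);d=s["position"][:2]-p[:2];print("hop xy",c*d[0]+sn*d[1],-sn*d[0]+c*d[1])
for n in("scene","top"): save(env.grab_frame(n),n+"9")
E
```

```text
down False t41.5 pos [0.5486 0.1803 0.1923] rot [-90.1  -0.  102.2] F [1.3 0.9 0.9] op 0.836
grip t42.4 pos [0.5466 0.1799 0.1908] rot [-89.9   0.  102.2] F [-3.6 -0.3  1.5] op 0.252
push True t42.9 pos [0.5446 0.1889 0.1909] rot [-89.8   0.2 102.2] F [ 1.1 -1.4  2.7] op 0.253
hop xy -0.0011510922266452228 -0.15484704608612035
```

View pics/scene9.png

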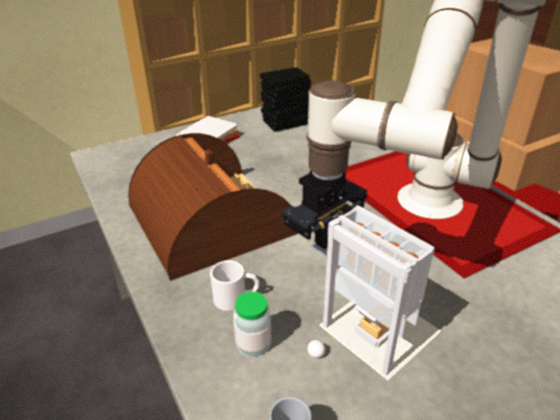

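```bash
cat >> h.py <<'E'
def hy_of(pos):
    p,_=P(); c,s=np.cos(p[2]),np.sin(p[2]); d=np.array(pos[:2])-p[:2]; return -s*d[0]+c*d[1]
def pull(k,y0):
    p,q=P(); g=.043*k+.012
    h=env.move_straight(fr(p,[0,y0-g,.191])[0],rate=.08,force_limit=25); s=st("pull %s"%h); print("hy",hy_of(s["position"]),"g",y0-hy_of(s["position"]))
    env.dwell(.8)
    h=env.move_straight(fr(p,[0,y0+.012,.191])[0],rate=.08,force_limit=14); s=st("push %s"%h); print("hy",hy_of(s["position"]))
E
python3 - <<'E'
from h import *
pull(1,-.1548)
env.dwell(.3)
for n in("scene","top"): save(env.grab_frame(n),n+"10")
E
```

```text
pull False t43.8 pos [0.5566 0.1333 0.1908] rot [-89.4   0.4 102.1] F [-3.9 -2.8  5.2] op 0.254
hy -0.2117250127763153 g 0.056925012776315315
push True t45.3 pos [0.5443 0.1897 0.1908] rot [-89.3   0.7 102.2] F [ 0.2 -1.9  2.8] op 0.248
hy -0.15404827912234056
```

View pics/scene10.png

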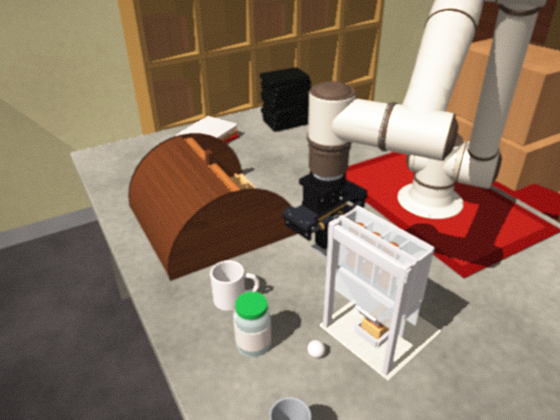

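View pics/top10.png

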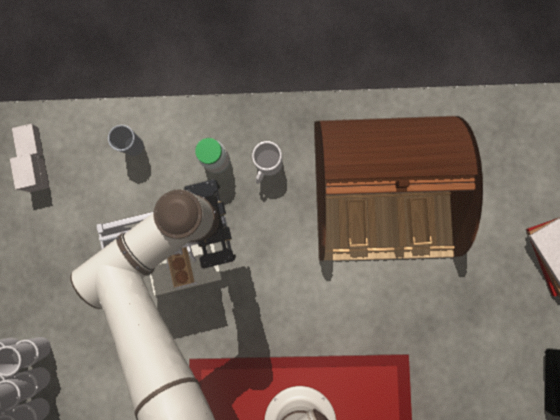

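```bash
cat >> h.py <<'E'
def leave_gate():
    env.gripper_to(.6); s=env.read_state()
    env.move_straight(s["position"]+[0,0,.13],rate=.3); 
def view_dock(name):
    p,q=P(); env.goto(fr(p,[-.13,0,.33])[0],[-90,0,hopyaw()])
    f=env.grab_frame("wrist"); im=cv2.resize(f["image"][100:240,180:380],None,fx=4,fy=4,interpolation=cv2.INTER_CUBIC);cv2.imwrite(f"pics/{name}.png",im); return f
E
python3 - <<'E'
from h import *
leave_gate(); view_dock("d11"); st()
save(env.grab_frame("top"),"t11")
E
```

```text
t48.9 pos [0.3861 0.3128 0.3297] rot [-90.    0.   12.2] F [-0.7 -0.6  0.9] op 0.603
```

View pics/d11.png

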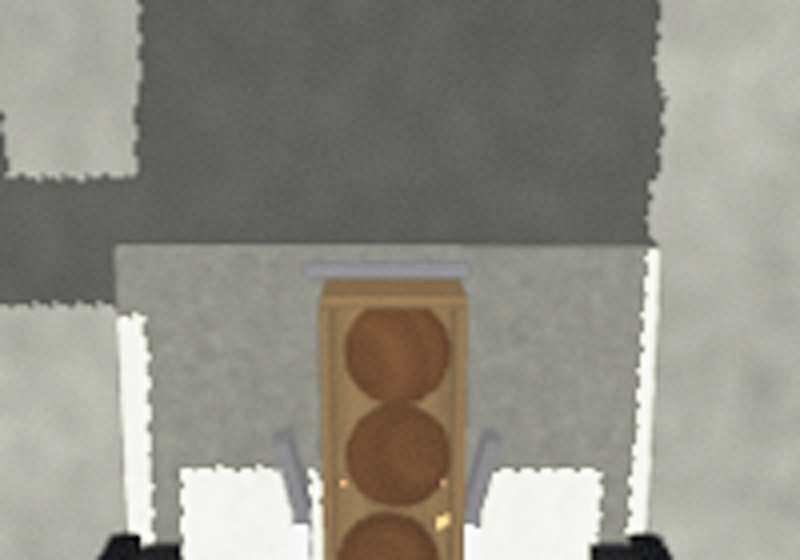

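View pics/t11.png

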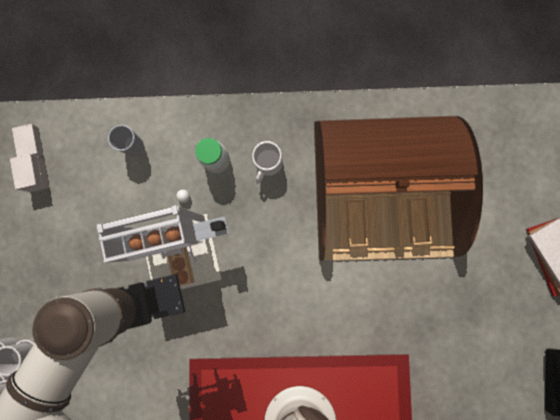

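```bash
cat >> h.py <<'E'
def pick_dock(go=.04,off=.018,dockx=-.0565,dy=0.):
    p,q=P(); r=[-90,0,hopyaw()]
    env.gripper_to(.84)
    env.goto(fr(p,[dockx-go-.02,dy,.2])[0],r)
    env.move_straight(fr(p,[dockx-go,dy,.10])[0],r,rate=.25)
    h=env.move_straight(fr(p,[dockx-go,dy,.005+off])[0],rate=.12,force_limit=12); st("down %s"%h)
    if h: return False
    env.gripper_to(0,30); s=st("grip"); return True
def out_dock(go,off,dockx=-.0565,dy=0.):
    p,q=P()
    env.move_straight(fr(p,[dockx-go,dy,.0145+off])[0],rate=.06)
    env.move_straight(fr(p,[dockx-go-.13,dy,.0145+off])[0],rate=.15); s=st("out")
    return s["opening"]>.4
def to_slot(cy,go,off,cx=-.095):
    p,q=P(); c=cabyaw(); z=off+.032
    env.move_straight([.42,.02,z],[-90,0,(c+hopyaw())/2],rate=.25)
    f=fr(q,[0,cy,z])[0]; f[0]=.335
    env.move_straight(f,[-90,0,c],rate=.25); s=st("front slot")
    if s["opening"]<.4: return False
    h=env.move_straight(fr(q,[cx-go,cy,z])[0],rate=.18,force_limit=15); st("in %s"%h)
    if h: return False
    h=env.move_straight(fr(q,[cx-go,cy,off+.008])[0],rate=.06,force_limit=10); st("low %s"%h)
    return True
E
python3 - <<'E'
from h import *
ok=pick_dock()
front_offset("fo12")
if ok: print(out_dock(.04,.018))
save(env.grab_frame("wrist"),"w12")
E
```

```text
down False t51.6 pos [0.4193 0.3209 0.0241] rot [-89.9  -0.1  12.2] F [1.  0.3 0.8] op 0.837
grip t52.1 pos [0.419  0.3206 0.0235] rot [-90.   -0.1  12.2] F [-0.4  0.9  3. ] op 0.572
out t53.5 pos [0.2922 0.2934 0.0327] rot [-90.   -0.   12.2] F [ 0.6  0.5 -1.6] op 0.574
True
```

View pics/fo12.png

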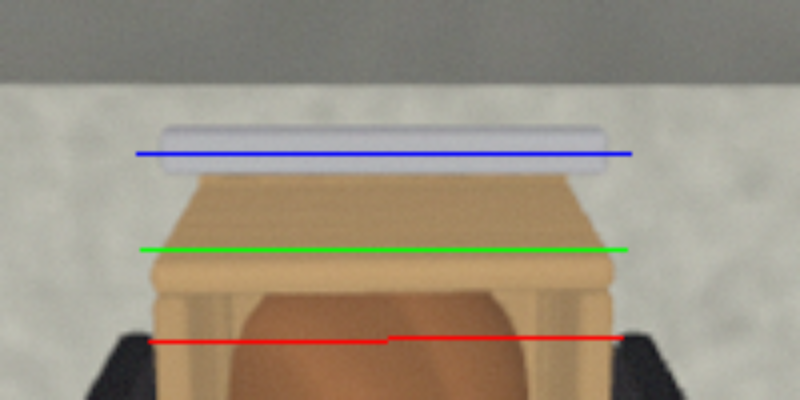

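View pics/w12.png

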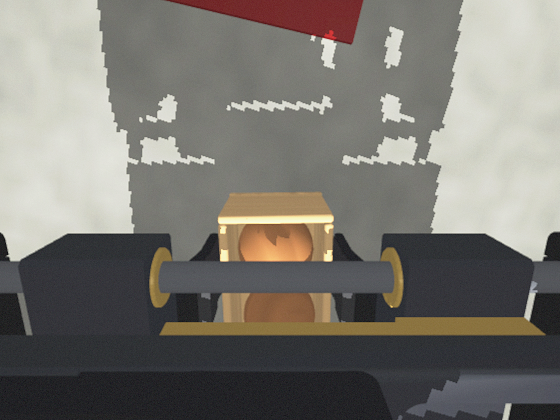

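```bash
python3 - <<'E'
from h import *
print(to_slot(0,.037,.018))
save(env.grab_frame("wrist"),"w13")
E
```

```text
front slot t56.2 pos [ 0.3351 -0.2629  0.0501] rot [-90.   -0.    0.3] F [0.4 1.  0.2] op 0.003
False
```

View pics/w13.png

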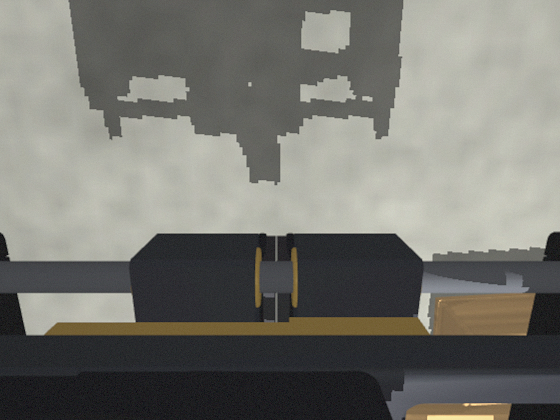

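```bash
python3 - <<'E'
from ov import *
f=env.grab_frame("top");save(f,"t13");save(f,"t13z",crop(f,200,130,200,150,4));save(env.grab_frame("scene"),"s13")
E
```

```text
(no output)
```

View pics/t13z.png

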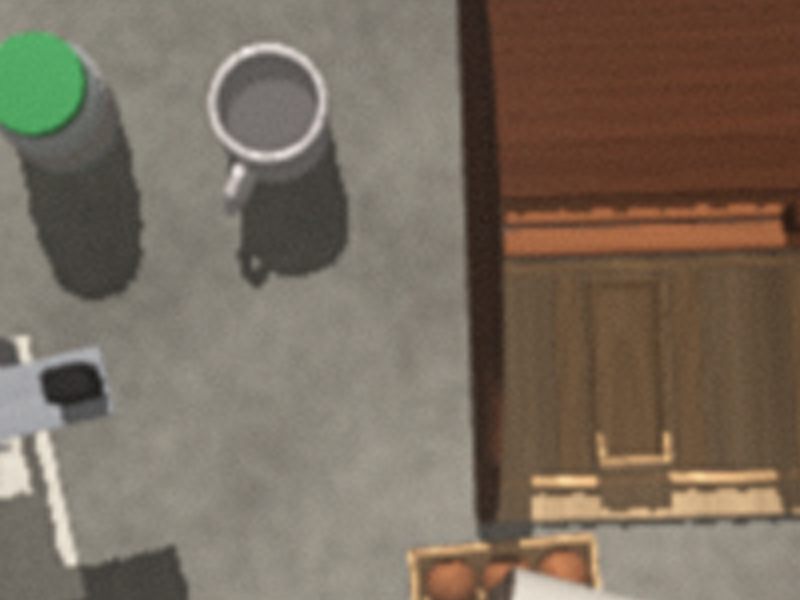

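View pics/s13.png

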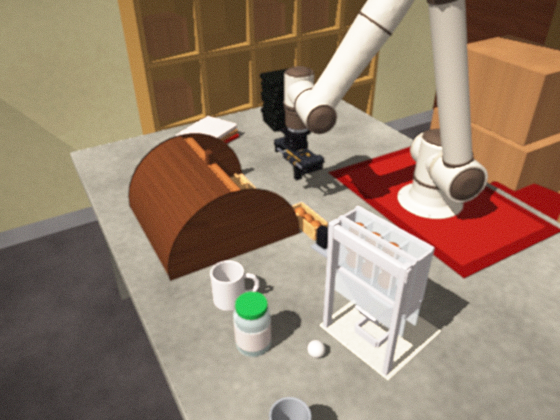

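```bash
python3 - <<'E'
from ov import *
s=env.read_state();env.move_straight(s["position"]+[0,0,.12],rate=.3)
env.gripper_to(.84)
env.goto([.3,-.35,.25],[-90,0,0.2])
f=env.grab_frame("top");save(f,"t14z",crop(f,260,220,120,90,6))
st()
E
```

```text
t58.9 pos [ 0.2994 -0.3494  0.2491] rot [-89.9   0.1   0.2] F [ 0.1 -0.3 -0.6] op 0.837
```

View pics/t14z.png

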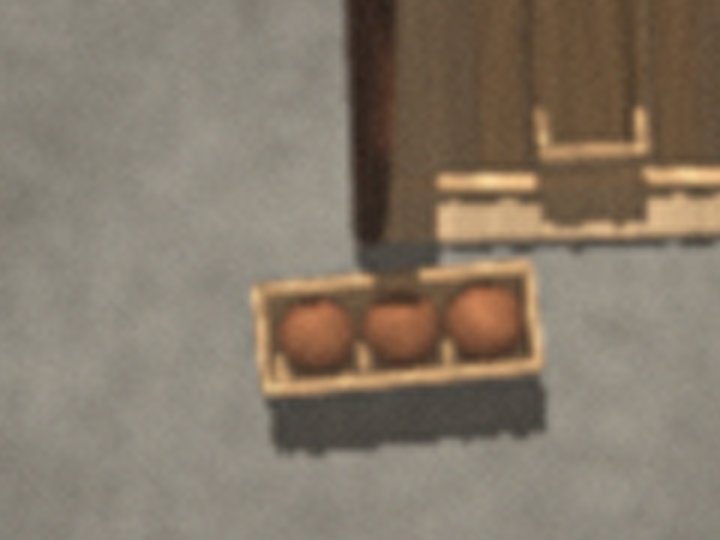

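```bash
python3 - <<'E'
from ov import *
f=env.grab_frame("top")
cs=[(530,262),(542,370),(268,395),(252,290)]
uv=[((x+.5)/6-.5+260,(y+.5)/6-.5+220) for x,y in cs]
print(ray(f,uv,.044).round(4));boxpose(f,uv,.044)
print(env.inverse_kinematics([.41,-.01,.018],[-90,0,-84]))
E
```

```text
[[ 0.4415 -0.145   0.044 ]
 [ 0.392  -0.1487  0.044 ]
 [ 0.3836 -0.0225  0.044 ]
 [ 0.4318 -0.0165  0.044 ]]
centre [ 0.4122 -0.0832  0.044 ] L 0.1277 W 0.0491 yaw -85.92
[ 21.53493363  18.45727768 -43.41344292   0.         -28.1292794
 164.46506637]
```

```bash
python3 - <<'E'
from h import *
yaw=94.1; a=np.radians(yaw); c=np.array([.4122,-.0832]); go=.042
g=c-go*np.array([np.cos(a),np.sin(a)]); print(g)
for po in([*g,.018],[.36,-.13,.05],[.325,-.2635,.05]): print(env.inverse_kinematics(po,[-90,0,yaw]))
env.gripper_to(.80)
env.goto([*g,.15],[-90,0,yaw])
h=env.move_straight([*g,.018],rate=.12,force_limit=12);st("down %s"%h)
if not h:
    env.gripper_to(0,40);st("grip");front_offset("fo15")
E
```

```text
[ 0.41520289 -0.12509251]
[  4.85725628  20.1282304  -40.21233077   0.         -29.65943883
  -0.75725628]
[  4.82172787  12.40359396 -45.12423825   0.         -32.47216778
  -0.72172787]
[-16.58063193  15.35677025 -40.44466464   0.         -34.19856511
  20.68063193]
down False t61.6 pos [ 0.4157 -0.1252  0.0185] rot [-90.1   0.   94.1] F [0.2 0.4 0.2] op 0.800
grip t62.1 pos [ 0.4146 -0.1251  0.0182] rot [-89.9   0.   94.1] F [-2.8  0.8  4.7] op 0.574
```

View pics/fo15.png

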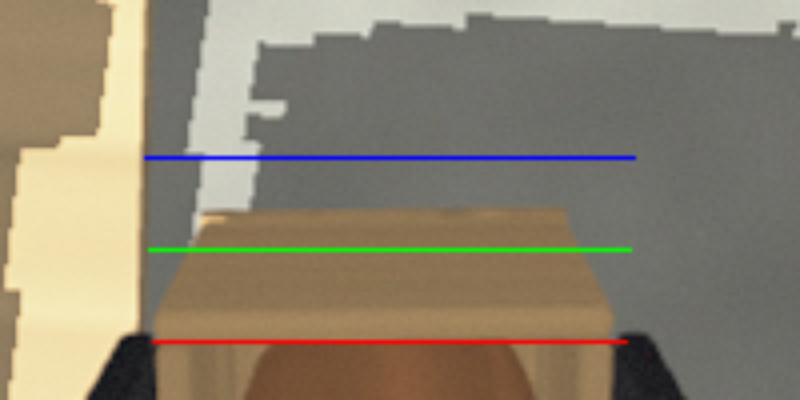

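```bash
python3 - <<'E'
from h import *
q=P()[1];go=.042;off=.018;c=cabyaw()
s=env.read_state();t=s["position"]
env.move_straight(t+[-.05,0,.03],rate=.1)
env.move_straight([.325,-.2635,.05],rate=.15);s=st("mv")
env.move_straight([.325,-.2634,.05],[-90,0,c],rate=.0001) if False else env.goto([.325,-.2635,.05],[-90,0,c])
s=st("rot")
if s["opening"]>.4:
    h=env.move_straight(fr(q,[-.095-go,0,.05])[0],rate=.15,force_limit=15);s=st("in %s"%h)
    if not h:
        h=env.move_straight(fr(q,[-.095-go,0,off+.008])[0],rate=.06,force_limit=10);st("low %s"%h)
save(env.grab_frame("wrist"),"w16")
E
```

```text
mv t64.0 pos [ 0.325  -0.2632  0.0499] rot [-90.   -0.   94.1] F [ 0.3  0.1 -1.5] op 0.574
rot t65.5 pos [ 0.3251 -0.2633  0.05  ] rot [-90.    0.    0.3] F [ 0.1  0.2 -1.9] op 0.572
in False t66.8 pos [ 0.5106 -0.2639  0.0499] rot [-90.    0.1   0.2] F [-0.3 -0.1 -1.6] op 0.574
low True t67.3 pos [ 0.5107 -0.2638  0.026 ] rot [-90.    0.1   0.2] F [-0.5  0.9  3.5] op 0.572
```

View pics/w16.png

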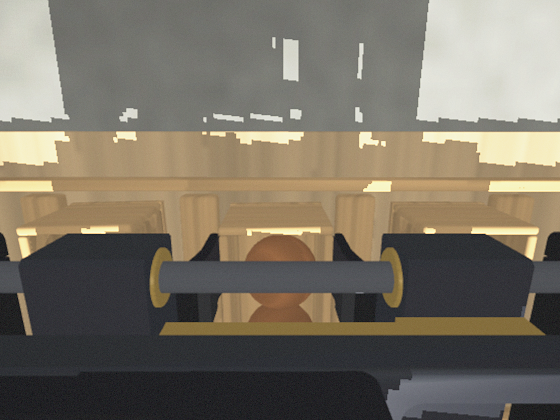

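```bash
python3 - <<'E'
from h import *
env.gripper_to(.8);s=env.read_state();env.move_straight(s["position"]+[0,0,.08],rate=.15)
env.move_straight([.52,-.2635,.31],rate=.35)
E
python3 wb.py wb17
```

```text
0.91 [ 0.538 -0.268  0.035]
0.61 [ 0.548 -0.356  0.012]
0.57 [ 0.542 -0.168  0.009]
 t70.1 pos [ 0.6391 -0.2635  0.3385] rot [-90.    0.2   0.2] F [-0.3 -0.6  0.1] op 0.804
```

View pics/wb17.png

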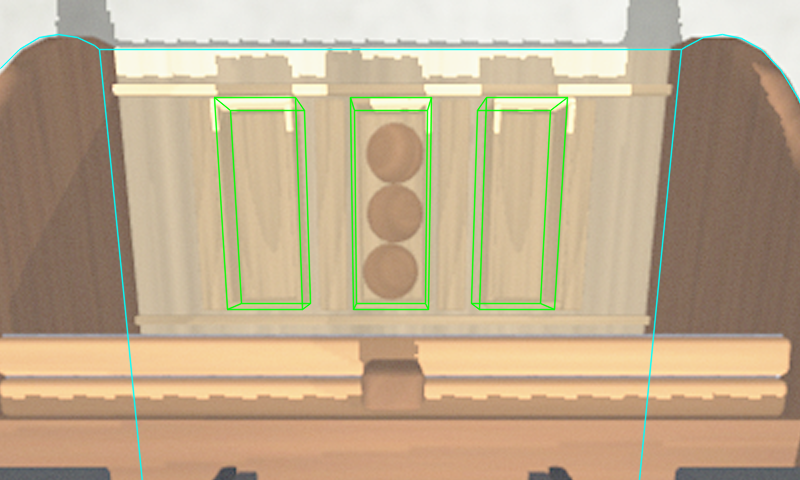

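```bash
python3 - <<'E'
from h import *
for x,y,w in((.34,-.04,0),(.335,-.04,0),(.325,-.04,0),(.31,0,0),(.34,0,5),(.335,.1,8),(.33,-.18,0)):
    print(x,y,env.inverse_kinematics([x,y,.045],[-90,0,w]))
E
```

```text
0.34 -0.04 [ 2.11156955e+01  9.52933292e+00 -5.07307071e+01 -5.08888749e-14
 -2.97399600e+01 -1.11115696e+02]
0.335 -0.04 [ 2.14624665e+01  9.08036921e+00 -5.13762420e+01 -5.08888749e-14
 -2.95433888e+01 -1.11462466e+02]
0.325 -0.04 [ 2.21933685e+01  8.16554730e+00 -5.26657661e+01 -5.08888749e-14
 -2.91686866e+01 -1.12193369e+02]
0.31 0 [ 3.10298031e+01  6.49265138e+00 -5.49305464e+01 -5.08888749e-14
 -2.85768022e+01 -1.21029803e+02]
0.34 0 [ 2.80342965e+01  9.31798242e+00 -5.10356172e+01 -2.54444375e-14
 -2.96464004e+01 -1.13034297e+02]
0.335 0.1 [ 4.38199094e+01  1.01766387e+01 -4.97857085e+01 -2.54444375e-14
 -3.00376528e+01 -1.25819909e+02]
0.33 -0.18 [-3.45256246e+00  1.24414887e+01 -4.63531474e+01 -2.54444375e-14
 -3.12053639e+01 -8.65474375e+01]
```

```bash
cat >> h.py <<'E'
def held(m=""):
    s=st(m); 
    if s["opening"]<.4: raise SystemExit("LOST "+m)
    return s
def fetch(cx,cy,go,off=.018):
    p,q=P(); c=cabyaw()
    g=fr(q,[cx-go,cy,off+.008])[0]
    env.gripper_to(.84)
    env.move_straight([g[0],g[1],.20],[-90,0,c],rate=.35)
    h=env.move_straight(g,rate=.15,force_limit=12); st("down %s"%h)
    if h: raise SystemExit("hit")
    env.gripper_to(0,40); held("grip")
def carry_to_dock(go,off=.018,dockx=-.0555):
    p,q=P(); c=cabyaw(); t=env.read_state()["position"]
    env.move_straight(t+[0,0,.027],rate=.1); held("lift")
    t=env.read_state()["position"]
    env.move_straight([.33,t[1],t[2]],rate=.2); held("out")
    env.move_straight([.33,-.01,off+.03],[-90,0,c],rate=.25); held("mid")
    env.move_straight(fr(p,[dockx-.125-go,0,off+.03])[0],[-90,0,hopyaw()],rate=.25); held("front")
def carry_to_slot(cy,go,off=.018,cx=-.095):
    p,q=P(); c=cabyaw(); z=off+.032
    env.move_straight([.325,-.01,z],[-90,0,c],rate=.22); held("mid")
    f=fr(q,[0,cy,z])[0]; f[0]=.325
    env.move_straight(f,[-90,0,c],rate=.22); held("front slot")
    h=env.move_straight(fr(q,[cx-go,cy,z])[0],rate=.18,force_limit=15); held("in %s"%h)
    if h: raise SystemExit("hit")
    h=env.move_straight(fr(q,[cx-go,cy,off+.008])[0],rate=.06,force_limit=10); held("low %s"%h)
E
python3 - <<'E'
from h import *
fetch(-.097,-.0805,.034)
front_offset("fo18");save(env.grab_frame("wrist"),"w18")
E
```

```text
down False t72.5 pos [ 0.5186 -0.3448  0.0271] rot [-90.1  -0.1   0.2] F [-0.5  0.1  0.1] op 0.837
grip t73.0 pos [ 0.518  -0.3449  0.0265] rot [-90.   -0.    0.2] F [-0.5 -1.2  2.4] op 0.569
```

View pics/fo18.png

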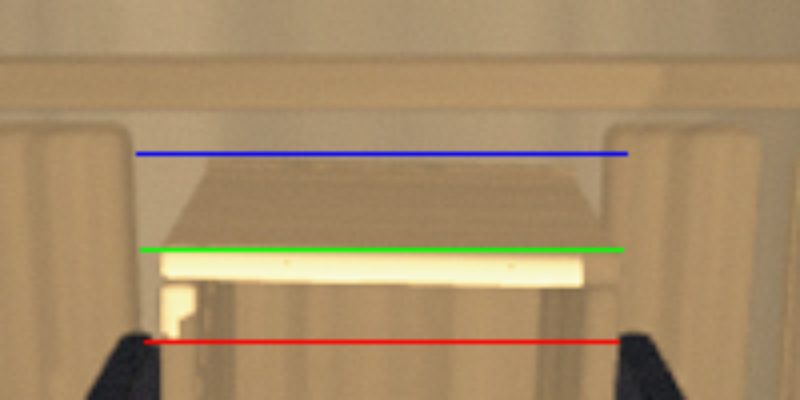

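View pics/w18.png

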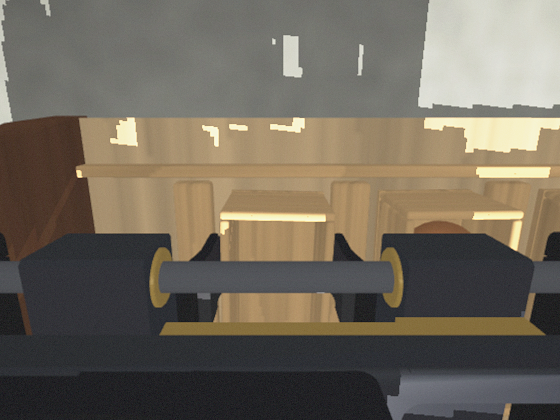

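```bash
python3 - <<'E'
from h import *
go=.036
carry_to_dock(go)
if not insert(go,.018): raise SystemExit("ins")
save(env.grab_frame("wrist"),"w19")
E
```

```text
lift t73.5 pos [ 0.5179 -0.3445  0.0534] rot [-90.   -0.    0.2] F [-0.  -0.9 -2.3] op 0.572
out t74.6 pos [ 0.3313 -0.3449  0.0535] rot [-90.1  -0.1   0.3] F [ 0.2 -0.6 -1.4] op 0.576
mid t76.1 pos [ 0.3297 -0.0104  0.0479] rot [-90.    0.    0.2] F [-0.7  0.6 -0.8] op 0.570
front t77.5 pos [0.3012 0.293  0.0478] rot [-90.1   0.1  12.1] F [-0.1  0.1 -1.4] op 0.574
in False t78.9 pos [0.4232 0.3209 0.0325] rot [-90.    0.   12.2] F [ 0.3  0.1 -0.9] op 0.571
low True t79.1 pos [0.4234 0.3216 0.0232] rot [-90.   -0.1  12.2] F [-0.2 -0.   3.5] op 0.570
```

View pics/w19.png

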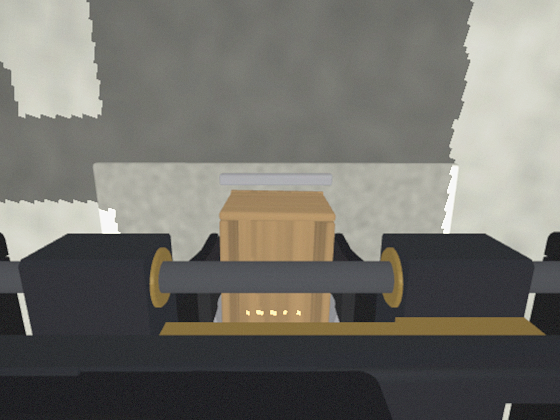

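```bash
cat >> h.py <<'E'
def grip_gate():
    p,q=P(); over_gate(0)
    h=env.move_straight(fr(p,[0,-.1555,.191])[0],rate=.15,force_limit=12);st("down %s"%h)
    if h: raise SystemExit("hit")
    env.gripper_to(0,25);s=st("grip"); print("hy",hy_of(s["position"]))
    h=env.move_straight(fr(p,[0,-.142,.191])[0],rate=.03,force_limit=9);s=st("push %s"%h); print("hy",hy_of(s["position"]))
    return hy_of(s["position"])
E
python3 - <<'E'
from ov import *
leave_dock(); y=grip_gate()
f=env.grab_frame("top");save(f,"t20",crop(f,80,180,170,130,4))
E
```

```text
down False t84.0 pos [0.5465 0.1889 0.1921] rot [-90.1  -0.  102.2] F [0.  0.5 0.8] op 0.843
grip t84.9 pos [0.5448 0.1881 0.1909] rot [-89.9   0.  102.2] F [-5.  -0.5  2. ] op 0.250
hy -0.15564328515740636
push True t85.2 pos [0.5448 0.1882 0.1909] rot [-89.8   0.2 102.2] F [ 0.6 -1.5  2.9] op 0.247
hy -0.15559817970925366
```

View pics/t20.png

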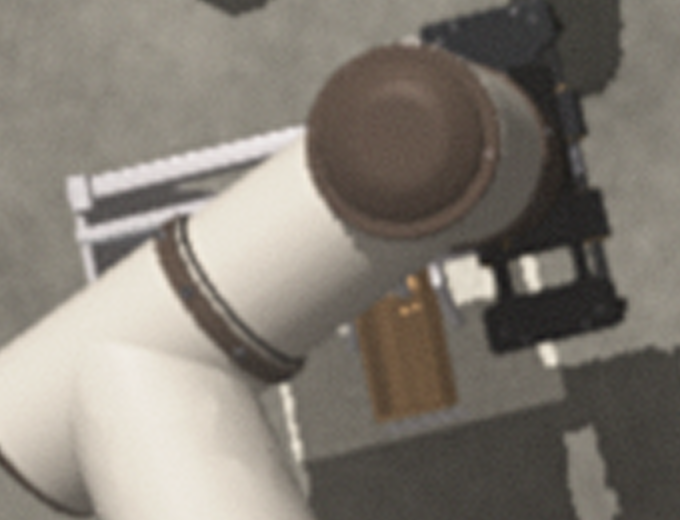

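```bash
python3 - <<'E'
from h import *
pull(2,-.1556)
leave_gate(); view_dock("d21"); st()
f=env.grab_frame("top");save(f,"t21",f["image"][170:320,60:300].repeat(3,0).repeat(3,1))
E
```

```text
pull False t86.6 pos [0.5657 0.0907 0.1908] rot [-89.4   0.3 102.1] F [-3.4 -2.2  4.3] op 0.250
hy -0.2552919101710585 g 0.09969191017105852
push True t88.5 pos [0.5446 0.1883 0.1908] rot [-89.3   0.7 102.2] F [-0.3 -2.2  1.8] op 0.250
hy -0.15546193173941417
 t91.7 pos [0.3861 0.3129 0.3296] rot [-90.    0.   12.2] F [ 0.5 -0.4  0.2] op 0.600
```

View pics/d21.png

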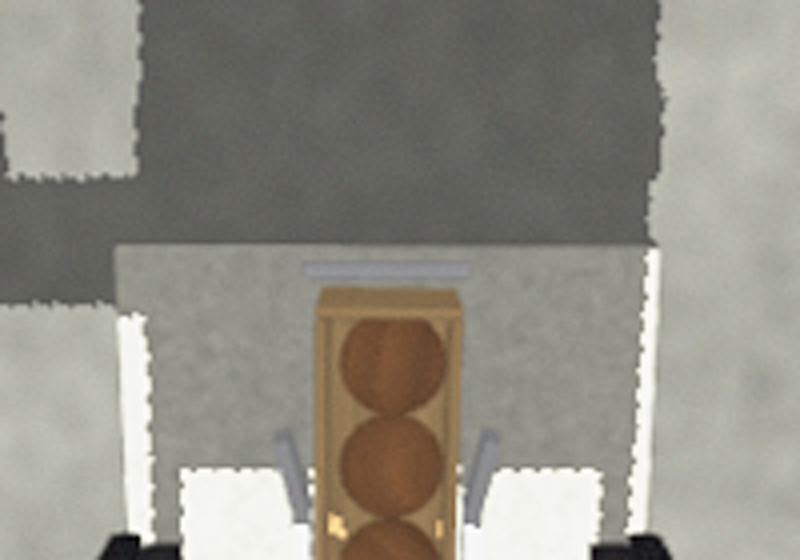

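View pics/t21.png

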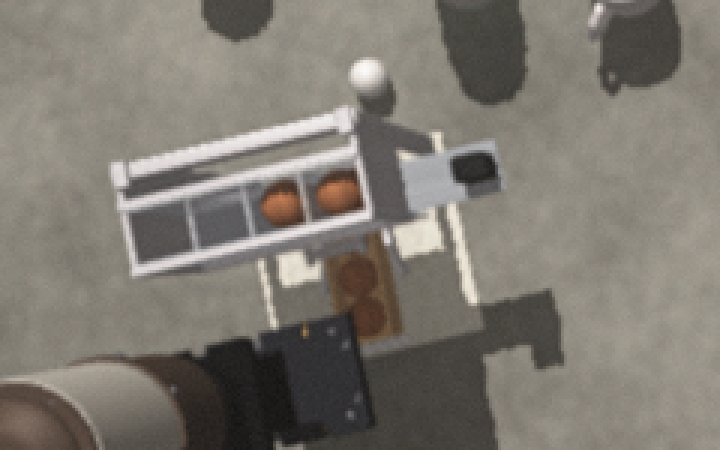

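```bash
python3 - <<'E'
from h import *
if not pick_dock(.04,.018,-.0545,.001): raise SystemExit
front_offset("fo22")
E
```

```text
down False t94.4 pos [0.421  0.3223 0.0241] rot [-89.9  -0.1  12.2] F [-0.2  0.6  0.1] op 0.838
grip t94.9 pos [0.4205 0.3215 0.0233] rot [-90.   -0.   12.2] F [-0.9 -0.5  3.8] op 0.576
```

View pics/fo22.png

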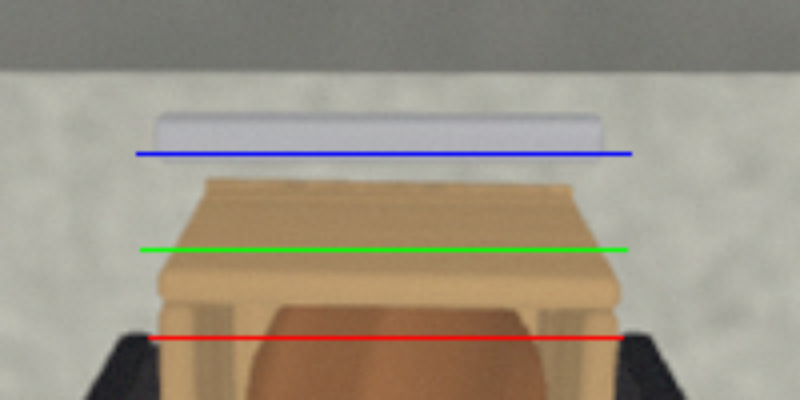

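```bash
python3 - <<'E'
from h import *
go=.038
if not out_dock(.04,.018,-.0545,.001): raise SystemExit("lost")
carry_to_slot(-.081,go)
save(env.grab_frame("wrist"),"w23")
E
```

```text
out t96.3 pos [0.2939 0.2948 0.0327] rot [-90.   -0.   12.2] F [ 0.3  1.  -1.7] op 0.572
mid t97.8 pos [ 0.3249 -0.0099  0.05  ] rot [-90.   -0.    0.2] F [ 0.3  0.3 -1.4] op 0.572
front slot t99.5 pos [ 0.3248 -0.3437  0.05  ] rot [-90.    0.    0.3] F [-0.8 -0.5 -2.3] op 0.572
in False t100.7 pos [ 0.5148 -0.3447  0.0498] rot [-90.    0.1   0.2] F [ 1.1  0.2 -1.4] op 0.575
low True t101.1 pos [ 0.5148 -0.3449  0.026 ] rot [-90.    0.1   0.2] F [-0.5  0.2  3.4] op 0.572
```

View pics/w23.png

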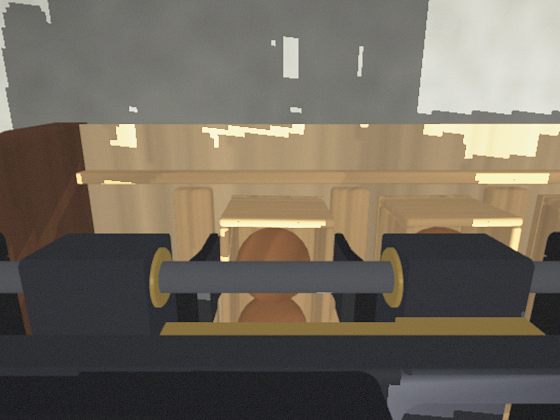

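```bash
python3 - <<'E'
from h import *
env.gripper_to(.8);s=env.read_state();env.move_straight(s["position"]+[0,0,.08],rate=.15)
env.move_straight([.52,-.3,.31],rate=.35)
E
python3 wb.py wb24
```

```text
0.95 [ 0.545 -0.168  0.012]
0.92 [ 0.539 -0.268  0.037]
0.85 [ 0.541 -0.348  0.04 ]
0.22 [0.7   0.087 0.06 ]
 t104.0 pos [ 0.639  -0.264   0.3385] rot [-90.    0.2   0.2] F [-0.1 -1.  -0.1] op 0.795
```

View pics/wb24.png

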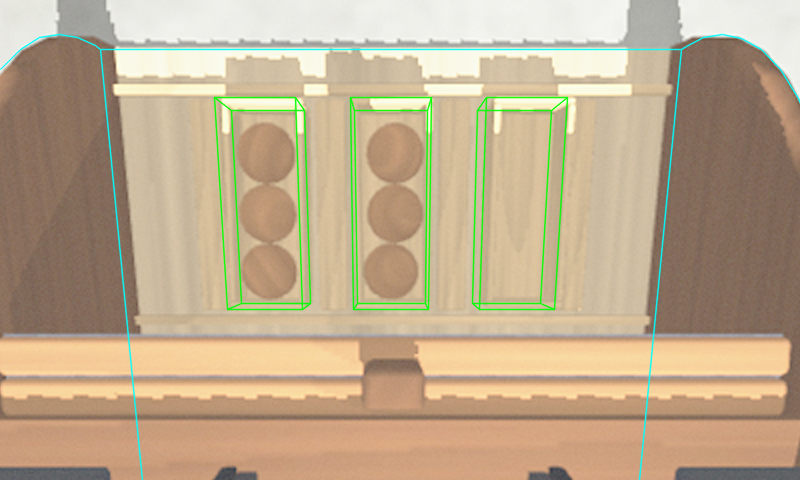

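```bash
python3 - <<'E'
from h import *
fetch(-.097,.0835,.034)
front_offset("fo25")
E
```

```text
down False t106.4 pos [ 0.518  -0.1806  0.0268] rot [-90.   -0.1   0.2] F [ 0.3 -0.3  0.1] op 0.842
grip t106.9 pos [ 0.5173 -0.1804  0.0264] rot [-90.   -0.    0.2] F [0.2 1.8 3.3] op 0.573
```

View pics/fo25.png

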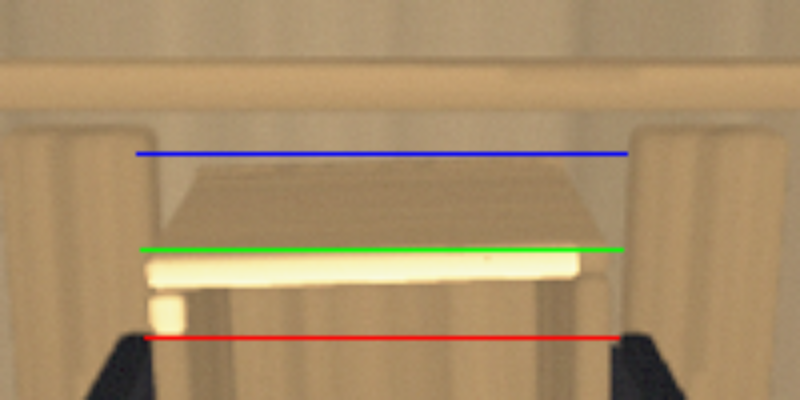

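```bash
python3 - <<'E'
from h import *
go=.036
carry_to_dock(go)
front_offset("fo26")
if not insert(go,.018): raise SystemExit("ins")
save(env.grab_frame("wrist"),"w26")
E
```

```text
lift t107.4 pos [ 0.5171 -0.1804  0.0533] rot [-90.   -0.    0.2] F [-1.2 -0.3 -1.2] op 0.573
out t108.5 pos [ 0.3316 -0.1805  0.0535] rot [-90.   -0.1   0.2] F [-0.4 -1.  -1. ] op 0.573
mid t109.3 pos [ 0.3301 -0.0101  0.0479] rot [-90.    0.    0.2] F [-0.6  0.3 -0.6] op 0.572
front t110.7 pos [0.3013 0.293  0.0478] rot [-90.1   0.1  12.1] F [-0.4  0.8 -0.4] op 0.573
in False t112.2 pos [0.4232 0.321  0.0325] rot [-90.    0.   12.2] F [ 0.2  0.1 -0.4] op 0.572
low True t112.4 pos [0.4234 0.3217 0.0231] rot [-90.   -0.1  12.3] F [-0.1 -0.2  3.6] op 0.570
```

View pics/w26.png

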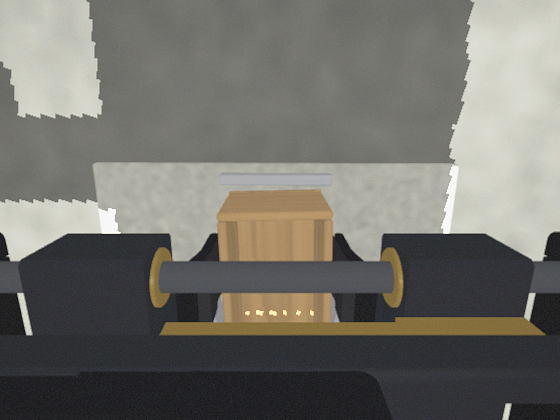

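```bash
python3 - <<'E'
from ov import *
leave_dock(); y=grip_gate()
f=env.grab_frame("top");save(f,"t27",crop(f,80,180,170,130,4))
E
```

```text
down False t117.3 pos [0.5465 0.1889 0.1921] rot [-90.1  -0.  102.2] F [-0.3 -0.5  0.7] op 0.838
grip t118.2 pos [0.5448 0.1882 0.1908] rot [-89.9   0.  102.2] F [-4.  -0.1  3.1] op 0.253
hy -0.15562004618832623
push True t118.4 pos [0.5448 0.1882 0.1909] rot [-89.8   0.2 102.2] F [ 0.7 -0.8  3.1] op 0.254
hy -0.15556938641796944
```

View pics/t27.png

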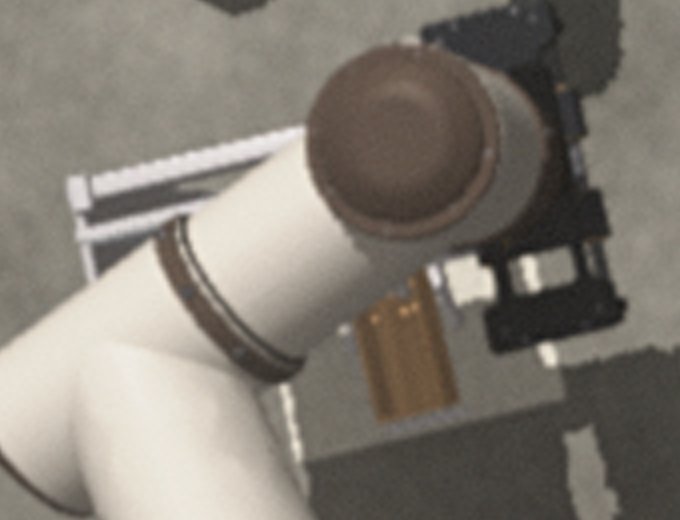

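```bash
python3 - <<'E'
from h import *
pull(3,-.1556)
leave_gate(); view_dock("d28"); st()
f=env.grab_frame("top");save(f,"t28",f["image"][170:320,60:300].repeat(3,0).repeat(3,1))
E
```

```text
pull False t120.4 pos [0.5746 0.0494 0.1908] rot [-89.4   0.3 102.1] F [-2.2 -0.7  4.4] op 0.247
hy -0.2975300239775397 g 0.1419300239775397
push True t122.8 pos [0.5447 0.1882 0.1909] rot [-89.3   0.6 102.2] F [ 0.6 -1.9  1.9] op 0.252
hy -0.15556378590150075
 t126.0 pos [0.3861 0.3128 0.3296] rot [-90.    0.   12.2] F [-0.1 -1.   0.4] op 0.599
```

View pics/d28.png

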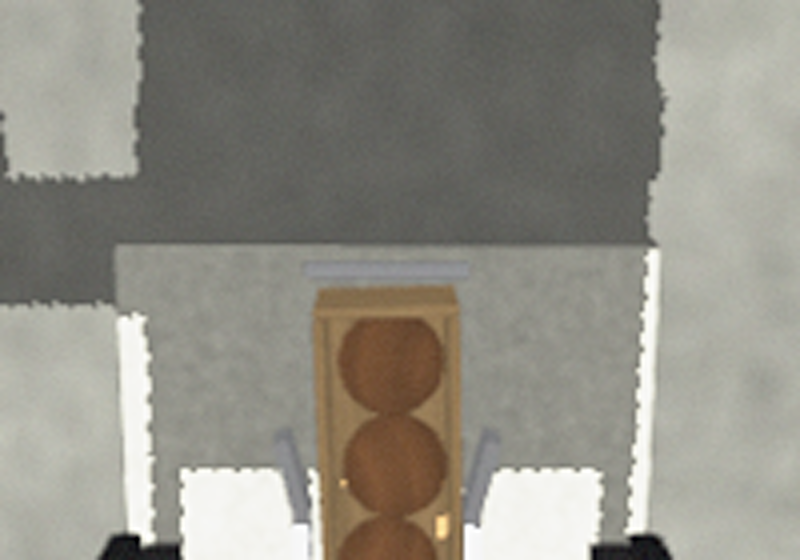

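View pics/t28.png

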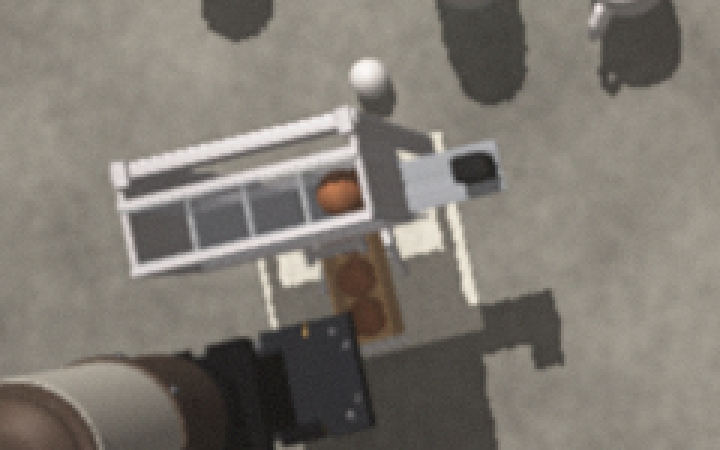

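```bash
python3 - <<'E'
from h import *
if not pick_dock(.04,.018,-.0545,.001): raise SystemExit
front_offset("fo29")
if not out_dock(.04,.018,-.0545,.001): raise SystemExit("lost")
carry_to_slot(.081,.038)
save(env.grab_frame("wrist"),"w29")
E
```

```text
down False t128.6 pos [0.421  0.3223 0.0241] rot [-89.9  -0.1  12.2] F [-0.4  0.5  0.4] op 0.845
grip t129.2 pos [0.4205 0.3216 0.0234] rot [-90.   -0.   12.2] F [-1.2  0.   3. ] op 0.573
out t130.6 pos [0.2939 0.2948 0.0327] rot [-90.   -0.   12.2] F [ 0.4  0.4 -1.6] op 0.570
mid t132.1 pos [ 0.3249 -0.0099  0.05  ] rot [-90.   -0.    0.2] F [-0.2 -0.2 -1.3] op 0.570
front slot t133.0 pos [ 0.3248 -0.1819  0.0499] rot [-90.    0.    0.3] F [-0.8 -0.5 -2. ] op 0.570
in False t134.2 pos [ 0.514  -0.1827  0.0497] rot [-90.    0.1   0.2] F [-1.6  0.4 -2.3] op 0.572
low True t134.7 pos [ 0.5143 -0.1829  0.026 ] rot [-90.    0.1   0.3] F [-0.9  1.1  3. ] op 0.570
```

View pics/w29.png

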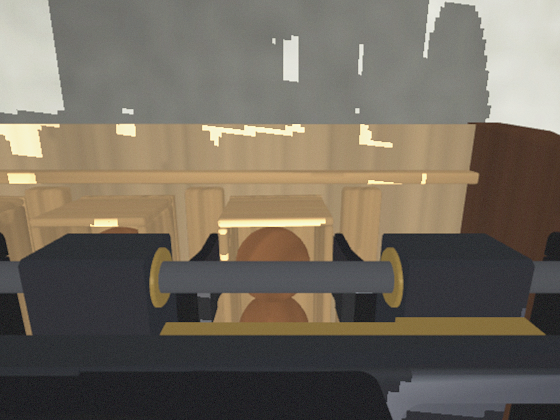

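```bash
python3 - <<'E'
from h import *
env.gripper_to(.8);s=env.read_state();env.move_straight(s["position"]+[0,0,.08],rate=.15)
env.move_straight([.52,-.23,.31],rate=.35)
E
python3 wb.py wb30
```

```text
0.97 [ 0.541 -0.347  0.039]
0.72 [ 0.536 -0.268  0.035]
0.6 [ 0.539 -0.166  0.04 ]
0.48 [ 0.557 -0.348  0.042]
 t137.5 pos [ 0.6391 -0.2631  0.3387] rot [-90.    0.2   0.2] F [-0.4  0.2  0.4] op 0.800
```

View pics/wb30.png

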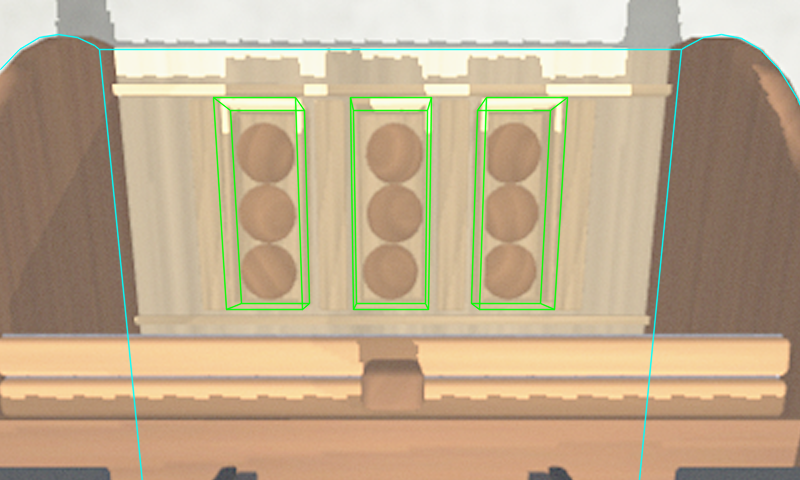

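```bash
python3 - <<'E'
from h import *
p,q=P();y0=cabyaw()
def pose(th,pt):
    a=np.radians(pt); d=np.array([-np.sin(a),0,-np.cos(a)])
    return kn(q,th)+.019*d+[0,.001,0]
env.move_straight(pose(1.36,0)+[-.002,0,.06],[-90,0,y0],rate=.25)
h=env.move_straight(pose(1.36,0)+[-.002,0,0],rate=.12,force_limit=12);st("down %s"%h)
if h: raise SystemExit
env.gripper_to(0,25);st("grip")
for th in np.linspace(1.36,0,12)[1:]:
    pt=-8*(1-th/1.36)
    h=env.move_straight(pose(th,pt),[-90,pt,y0],rate=.12,force_limit=30); s=st("%.2f %s"%(th,h))
    if h or s["opening"]<.15: break
save(env.grab_frame("scene"),"s31")
E
```

```text
down False t138.6 pos [ 0.6396 -0.2629  0.2046] rot [-90.1  -0.1   0.2] F [-0.   0.1  0.8] op 0.802
grip t139.4 pos [ 0.6387 -0.2628  0.2029] rot [-90.   -0.    0.2] F [-0.5 -1.3 -0.5] op 0.296
1.24 False t139.8 pos [ 0.6142 -0.2629  0.2001] rot [-90.   -0.7   0.2] F [ 0.8 -2.4 -2.8] op 0.296
1.11 False t140.1 pos [ 0.5888 -0.263   0.1942] rot [-90.   -1.3   0.2] F [ 0.3 -2.4 -3. ] op 0.295
0.99 False t140.5 pos [ 0.5645 -0.2631  0.1853] rot [-90.   -2.1   0.2] F [ 1.  -4.7 -3.3] op 0.295
0.87 False t140.9 pos [ 0.5415 -0.2632  0.1735] rot [-90.   -2.9   0.2] F [ 1.5 -4.2 -4.9] op 0.298
0.74 False t141.2 pos [ 0.5199 -0.2632  0.1586] rot [-90.   -3.7   0.2] F [ 3.  -4.4 -5.1] op 0.295
0.62 False t141.6 pos [ 0.5005 -0.2633  0.1413] rot [-90.   -4.5   0.2] F [ 3.3 -4.1 -4.8] op 0.294
0.49 False t142.0 pos [ 0.4834 -0.2634  0.1216] rot [-90.   -5.2   0.2] F [ 5.  -4.6 -6.1] op 0.296
0.37 False t142.3 pos [ 0.4689 -0.2635  0.1001] rot [-90.   -6.    0.2] F [ 5.1 -3.7 -6. ] op 0.293
0.25 False t142.7 pos [ 0.4572 -0.2635  0.0768] rot [-90.1  -6.7   0.2] F [ 6.7 -3.5 -5.4] op 0.301
0.12 False t143.1 pos [ 0.4484 -0.2635  0.0522] rot [-90.1  -7.5   0.2] F [ 5.2 -1.7 -5.4] op 0.301
0.00 True t143.3 pos [ 0.4432 -0.2636  0.0278] rot [-90.1  -8.4   0.3] F [0.5 1.5 3.9] op 0.296
```

View pics/s31.png

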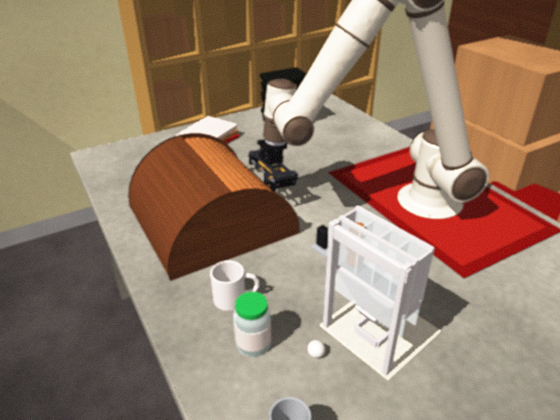

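```bash
python3 - <<'E'
from h import *
s=env.read_state()
h=env.move_straight(s["position"]+[0,0,-.008],rate=.03,force_limit=15);st("press %s"%h)
env.gripper_to(.6);st("open")
s=env.read_state();t=s["position"]
env.move_straight(t+[-.02,0,.10],rate=.2)
env.goto([.35,-.45,.3],[-90,0,0.2]);st()
from ov import *
p,q=P()
for n,o,wh in(("top",(300,100),(200,190)),("scene",(120,125),(200,165))):
    f=env.grab_frame(n);im=crop(f,*o,*wh,4)
    for th,c in((0,(0,0,255)),(.1,(255,0,0))): draw(im,f,q,knob(th),4,o,c)
    save(f,"oe"+n,im)
    save(f,"end"+n)
E
```

```text
press True t143.6 pos [ 0.4434 -0.2636  0.0272] rot [-90.2  -8.4   0.4] F [-0.1  0.2  4.2] op 0.291
open t144.4 pos [ 0.444  -0.2641  0.0271] rot [-90.2  -8.5   0.4] F [ 0.3 -0.1  0.6] op 0.601
 t146.1 pos [ 0.3499 -0.449   0.2978] rot [-89.8   0.1   0.2] F [0.2 0.2 0.4] op 0.598
```

View pics/oetop.png

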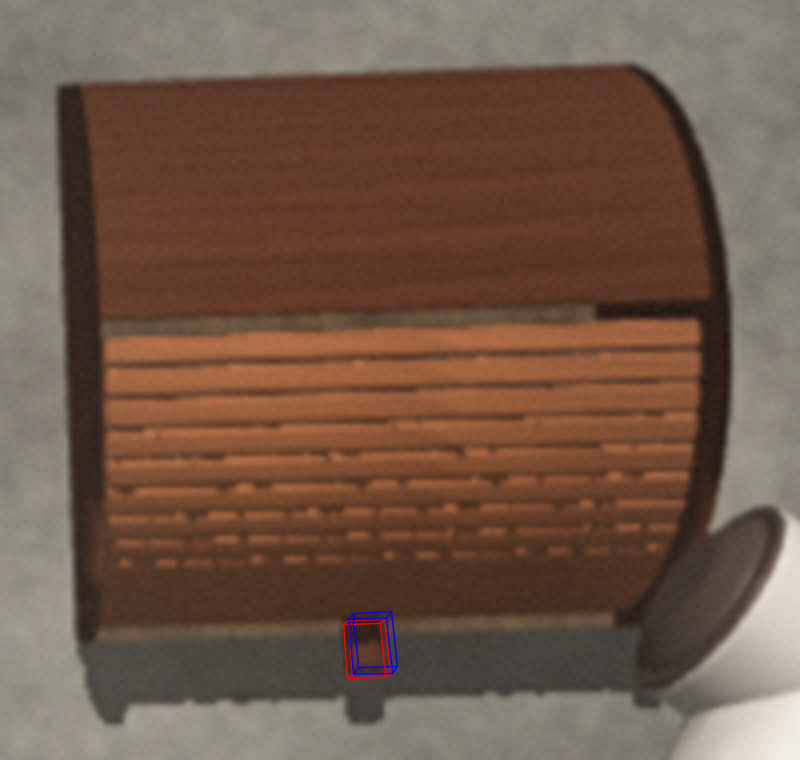

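View pics/endscene.png

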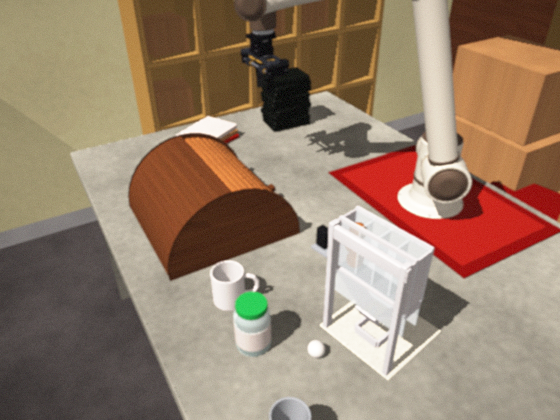

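View pics/endtop.png

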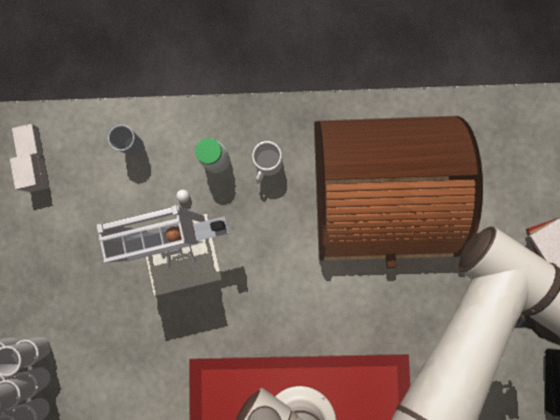

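View pics/oescene.png

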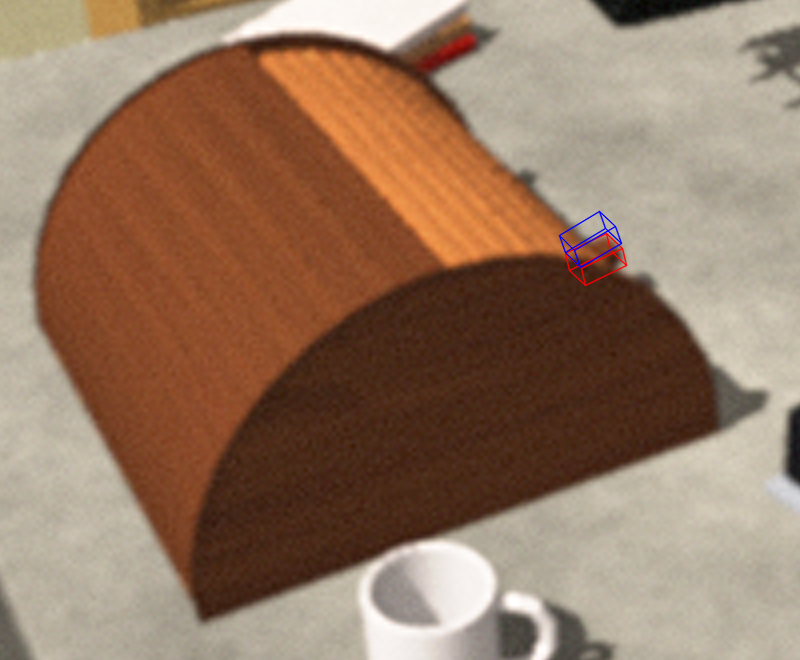

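```bash
python3 - <<'E'
from ov import *
p,q=P()
env.goto([.42,-.2635,.25],[-90,0,0.2])
f=env.grab_frame("wrist");o=(190,90);im=crop(f,*o,180,145,4)
for th,c in((0,(0,0,255)),(.1,(255,0,0))): draw(im,f,q,knob(th),4,o,c)
save(f,"wk",im)
env.goto([.35,-.40,.3],[-90,0,0.2]);st()
f=env.grab_frame("scene");g=f["image"].astype(float);f["image"]=np.clip(255*(g/255)**.6,0,255).astype(np.uint8)
im=crop(f,240,160,70,50,10)
for th,c in((0,(0,0,255)),): draw(im,f,q,knob(th),10,(240,160),c)
save(f,"sk",im)
E
```

```text
t147.7 pos [ 0.3492 -0.4008  0.2997] rot [-90.   0.   0.] F [ 0.4 -0.4 -0.3] op 0.603
```

View pics/wk.png

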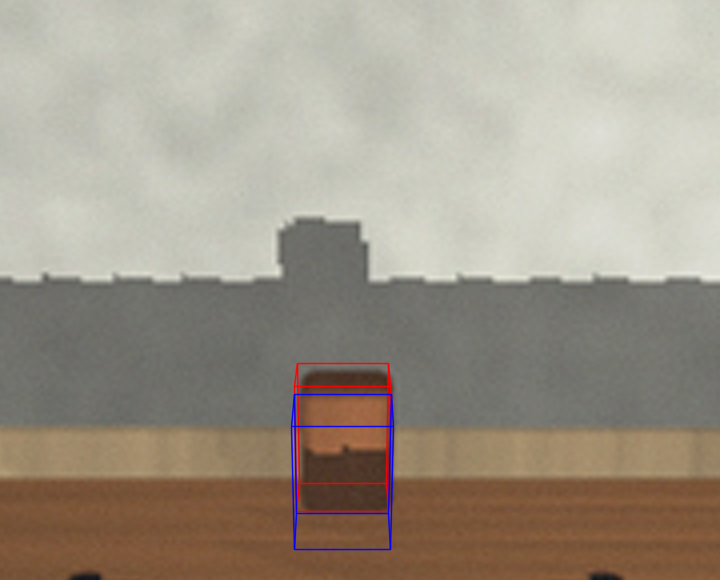

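View pics/sk.png

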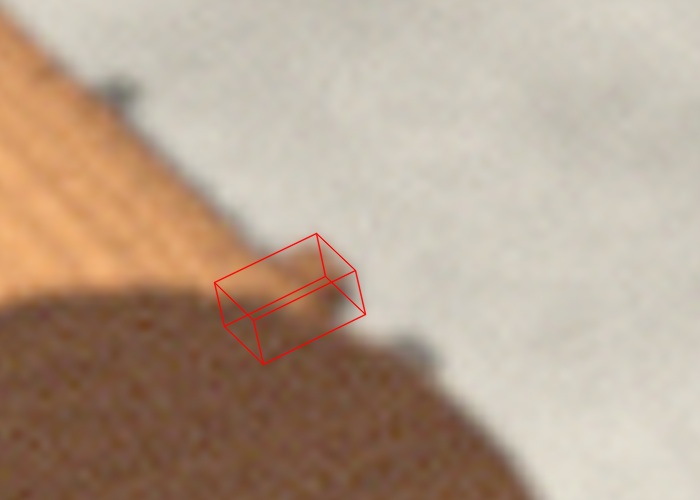

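```bash
python3 - <<'E'
from workcell import env
env.close_job(); print(env.read_state()["clock"])
E
```

```text
the job is handed in; nothing more can be done
the job is handed in; nothing more can be done
```

I filled all three boxes and put them back in the cabinet. The door is closed, the gate is shut, and I handed the job in at about 148 s of the 210 s allowed.

**Last checks:**
- **Boxes:** before I closed the door, the wrist view showed all three boxes flat in their slots, each with three balls in a row.
- **Hopper:** sections 1 to 3 are empty and section 4's balls are still in place. The gate was pressed against its shut stop after every portion.
- **Door:** it reached its closed stop twice under light pushing. The knob matches the closed position in the wrist view, and less clearly in the scene view.
- **Mug and jar:** they look to be where they started.

**What went wrong or differed:**
- **First box knocked loose:** it came out of the gripper twice, once empty and once filled. Both times my carrying path most likely ran it into the cabinet's side wall, though a slackened grip could also explain one of them. It landed upright with its balls in, and I picked it up and finished. The later carries used a clear path. I did not measure the force of those knocks, so I can't rule out a brief one above the limit.
- **Gate at the start:** it was about 8 to 9 mm open, so I pushed it shut before the first portion.

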